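Slide the green casting round the bars and square it in the corner

TASK

The grey cast block is still too green to be lifted: push it flat along the bench, through the gap between the tan bar and the pink bar without anything touching either bar, into the squaring corner. Feel for the faces: press it gently but firmly first against the long wooden fence strip, then against the short red stop strip, each time with about 10 N, never more than 15 N, held for half a second. Leave it standing flush against both strips, with the cup and the bottle undisturbed.

Things in the scene. Friction and masses are not known exactly. Their poses are not given: they have to be found in the camera images.
- block: loose grey cast block, 56 (its x) x 76 (its y) x 61 mm high, upright faces; origin at the centre of its underside; x axis roughly ahead. 0.17 to 0.35 kg; sliding it takes 1 to 4 N. Friction under it and at the fingers takes part of a push: with 10 N on the tool some 4 to 9 N reach a strip. It starts left of the pink bar or partly in front of it, on the robot's side.
- corner: squaring corner, an L of two aluminium rails screwed to the bench. Origin on the bench at the inside of the L; y runs along the long fence, away from the red stop; x points square through the fence, away from the robot. The block is home flat against both strips, its own x and y along these axes: its centre is then 28 mm from the wooden strip's face and 38 mm from the red strip's face.
- pink_bar: pink cast bar, fixed, not to be touched: 72 (own x) x 102 (own y) x 24 mm high, origin at the centre of its underside. Its length (own y) lies towards and away from the robot; the free way past it is on the robot's side. Between it and the tan bar a gap about 0.16 m wide (along the corner's y) leads to the wooden strip.
- tan_bar: small tan cast bar, fixed, must not be touched: 44 (its x) x 98 (its y) x 16 mm high, origin at the centre of its underside. It lies on the robot's side of the block's final place, leaving a lane between itself and the wooden strip 12 to 38 mm wider than the block.
- cup: loose pale mixing cup, 79 mm wide, 88 mm high, a bystander on the left; origin at the centre of its underside. It stands beside the tall grey oven, which fills the bench's back left from y = 0 leftwards, with its front about 0.68 m ahead of the base: keep the wrist clear of it.
- bottle: loose white spirit bottle, 54 mm wide, 168 mm high, a bystander on the right; origin at the centre of its underside
- long_fence: long rail, 40 mm high, with a rigid pale wooden strip on studs (7 mm thick, 2 to 36 mm above the bench). Same origin and axes as the corner. The strip spans y = 18 to 198 mm; its face looks to -x, parallel to the y axis, somewhere between x = -20 and 0 mm: how far it is set out differs each time, is not in this pose and must be felt.
- end_stop: short rail, 40 mm high, with a rigid red stop strip on studs (7 mm thick, 2 to 36 mm above the bench). Same origin and axes as the corner. The strip spans x = -69 to -17 mm; its face looks to +y, parallel to the x axis, somewhere between y = 0 and +20 mm: how far it is set out differs each time, is not in this pose and must be felt.

How it is judged:
By the outcome, as a careful person would: the job done as asked, in the order asked, and still so for the second after the job is handed in, with the robot touching nothing.
It also fails if it takes over 72 s, if anything falls off the work surface, if the arm or the gripper's body presses on something with over 40 N, if the wrist force passes 120 N, or if a joint passes its speed limit or range.

ROBOT

A 7-joint arm with a two-finger parallel gripper is mounted at the origin on a cart in front of the work surface, level with it; the furniture and walls round the work are solid. World frame = base frame: x ahead of the robot, y to its left, z up, the work surface at z = 0. Lengths are in m, angles in rad, forces in N, time in s.
With the tool pointing down it reaches from about 0.425 to 0.825 m from the base axis. Payload 3.6 kg.
Tool frame: the origin (TCP) lies midway between the tips of the shut fingers; the grasp point (between the pads) lies 19 mm behind it; x points along the fingers, z is the direction in which the jaws open and shut, and the axes are right-handed (so a half turn about x gives the same grasp; the last joint's range is limited). The gripper opens to 93 mm and grips with 3 to 60 N. Pads are 15 mm wide; open, the fingers measure 128 mm over their backs; the gripper's body (75 mm by 188 mm) begins 65 mm behind the grasp point.
Start: joints at [1.262, 0.615, -0.013, 1.423, 0.008, 1.103, -0.04], TCP at [0.181, -0.624, 0.219] pointing down, gripper open.
Joint ranges: [-3.12, 3.12], [-0.3, 2.06], [-1.34, 1.32], [0.26, 2.42], [-1.36, 4.5], [0.01, 1.98], [-2.84, 2.84]. Speed limits (rad/s): [2.79, 2.79, 3.14, 3.14, 3.14, 3.14, 3.14].

INTERFACE

Orientations are given as a rotation vector (axis times angle).
In Python, from station import arm gives the robot as it stands. The module is installed in compiled form; this text tells all that it offers.
- The arm moves only by the tool drive_tool, never from a script. Its argument "rows" is a list of rows, each an object of numbers: "ax", "ay", "az": the turn, a rotation vector about the tool's x, y, z in degrees; "dx", "dy", "dz": the shift along the tool's x, y, z in mm; "grip": the opening in per cent of the stroke, from 0 (shut) to 100 (fully open). A call has 1 to 8 rows; each row shifts and turns the commanded pose from where the row before left it, along the tool's axes as they then stand; what a row does not reach is not made up. A row lasts 1/10 s, in which the tool goes at most 50 mm and 8.59 degrees, less where a joint would pass 70% of its speed; a pose out of reach is approached as far as the arm can. A call is refused whole if a number of a shift passes 50 or a number of a turn 8.59, either way. A call with a gripper value outside its range is refused whole. The fingers move at their own pace and stop on an object; the grip force is fixed at half the most. Time passes only in rows, so rows that do not move let the fingers close. It gives the time, the measured TCP pose, the force and the opening at its end, in the units of the state.
- arm.state(): the state, without advancing time (a new reading comes with each control period).
- arm.get_image(name): name is "side" or "top"; returns (picture, depth): 384x512x3 uint8, blue, green, red; 384x512 float32, m along the optical axis (not along the pixel's ray), 0 where there is no reading.
- arm.camera_model(name): a dict with "mtx" (3x3 intrinsics, pixels), "k1" (the pictures are not rectified: a ray, as slopes to the right and down, at radius r is drawn at 1 + k1 r^2 times it, then the intrinsics apply), "R" (3x3) and "t" (3): a world point X has camera coordinates R X + t. Camera axes: x right, y down, z forward; pixel columns grow to the right and rows downward; lengths in m; the calibration is good to about 2 mm. A picture is of the moment at which its call begins. camera_model takes no time and is no camera call.
- arm.job_done(): hands the job in, once; it reports no verdict.
The state is a dict: "time": time; "q": joint angles; "qvel": joint speeds; "joint_efforts": joint torques, N m; "ee_pos": TCP position; "eef_rot": TCP orientation; "ft_force": force on the tool from outside, world axes, zero at the start; "moment": the same for the moment, N m; "gripper_width": finger opening in m.
Only numpy, scipy, OpenCV 4.12 (cv2) and the standard library are available. Lean on these libraries where they do the work, as an engineer would, in place of code of your own. Each camera call takes 0.05 s, during which the arm holds its last target.

## Working session

There is one attempt and no reset: what is moved stays moved. The work goes in short steps, Python scripts to look and compute and a tool call to move; the robot and the scene stay as the last step left them, time stands still between calls to the robot, and variables do not carry over. Pictures are saved under pics/ and viewed, and the job is handed in when it is done.

Besides the shell and the picture viewer there is one more tool, called after "Call:" by a JSON object that holds its "op" and its "data", one argument or row to a line. drive_tool: Moves the arm, as the interface text tells. Its arguments: {"type":"object","properties":{"rows":{"type":"array","items":{"type":"object","properties":{"ax":{"type":"number"},"ay":{"type":"number"},"az":{"type":"number"},"dx":{"type":"number"},"dy":{"type":"number"},"dz":{"type":"number"},"grip":{"type":"number"}}}}},"required":["rows"]}

```bash
mkdir -p pics; python3 - <<'E'
from station import arm
import cv2,numpy as np
s=arm.state(); print({k:np.round(v,3).tolist() for k,v in s.items()})
for n in("top","side"):
    im,d=arm.get_image(n); np.savez(f"{n}0.npz",im=im,d=d); cv2.imwrite(f"pics/{n}0.png",im)
    m=arm.camera_model(n); print(n,{k:np.round(v,4).tolist() for k,v in m.items()})
E
```

```text
{'time': 0.0, 'q': [1.261, 0.616, -0.013, 1.425, 0.008, 1.103, -0.04], 'qvel': [-0.001, 0.0, 0.002, 0.001, -0.001, -0.002, 0.0], 'joint_efforts': [-0.0, -45.893, 0.209, -16.574, -0.061, 0.02, 0.0], 'ee_pos': [0.181, -0.623, 0.217], 'eef_rot': [1.0, 1.332, -0.997], 'ft_force': [-0.385, 0.08, -0.135], 'moment': [0.005, -0.038, -0.041], 'gripper_width': 0.093}
top {'mtx': [[435.0863, 0.0, 253.8899], [0.0, 435.0863, 189.0591], [0.0, 0.0, 1.0]], 'k1': -0.1579, 'R': [[0.1057, -0.9944, 0.0018], [-0.9742, -0.1039, -0.2003], [0.1993, 0.0194, -0.9797]], 't': [-0.0485, 0.5619, 1.0896]}
side {'mtx': [[378.8256, 0.0, 256.8445], [0.0, 378.8256, 191.3567], [0.0, 0.0, 1.0]], 'k1': -0.0072, 'R': [[0.9353, -0.3535, -0.0173], [-0.2891, -0.735, -0.6133], [0.2041, 0.5786, -0.7897]], 't': [-0.5355, 0.2087, 1.1416]}
```

View pics/top0.png

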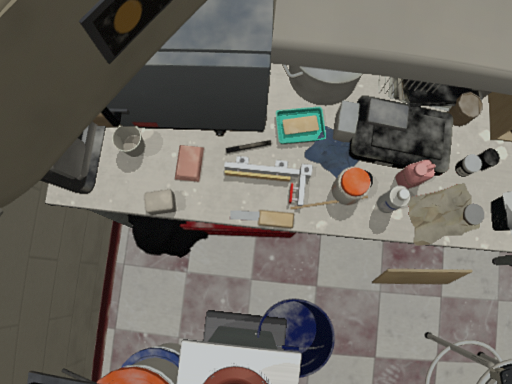

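View pics/side0.png

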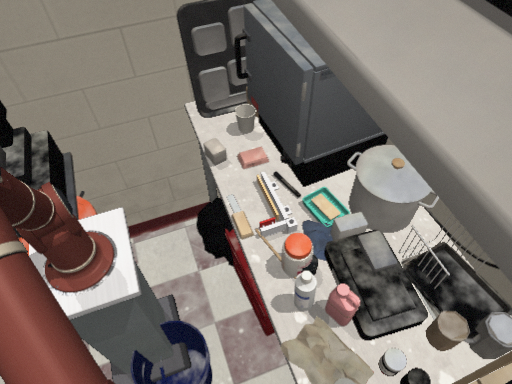

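```bash
cat > h.py <<'E'
import numpy as np,cv2
from station import arm
def ray(n,uv):
    m=arm.camera_model(n);K=np.array(m['mtx']);k1=m['k1']
    uv=np.atleast_2d(uv).astype(float)
    p=cv2.undistortPoints(uv[:,None],K,np.array([k1,0,0,0,0.]))[:,0]
    R=np.array(m['R']);t=np.array(m['t'])
    return (-R.T@t), np.c_[p,np.ones(len(p))]@R
def onz(n,uv,z):
    o,d=ray(n,uv); return o+d*((z-o[2])/d[:,2])[:,None]
def cloud(n,im,d):
    h,w=d.shape; u,v=np.meshgrid(np.arange(w),np.arange(h))
    o,r=ray(n,np.c_[u.ravel(),v.ravel()])
    P=o+r*d.ravel()[:,None]; return P.reshape(h,w,3)
def proj(n,X):
    m=arm.camera_model(n);X=np.atleast_2d(X)
    return cv2.projectPoints(X,cv2.Rodrigues(np.array(m['R']))[0],np.array(m['t']),np.array(m['mtx']),np.array([m['k1'],0,0,0,0.]))[0][:,0]
E
python3 - <<'E'
import numpy as np,cv2
a=np.load('top0.npz')['im'];b=np.load('side0.npz')['im']
cv2.imwrite('pics/t1.png',cv2.resize(a[110:245,100:330],None,fx=3.4,fy=3.4,interpolation=cv2.INTER_CUBIC))
cv2.imwrite('pics/s1.png',cv2.resize(b[90:260,190:340],None,fx=3.5,fy=3.5,interpolation=cv2.INTER_CUBIC))
E
```

```text
(no output)
```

View pics/t1.png

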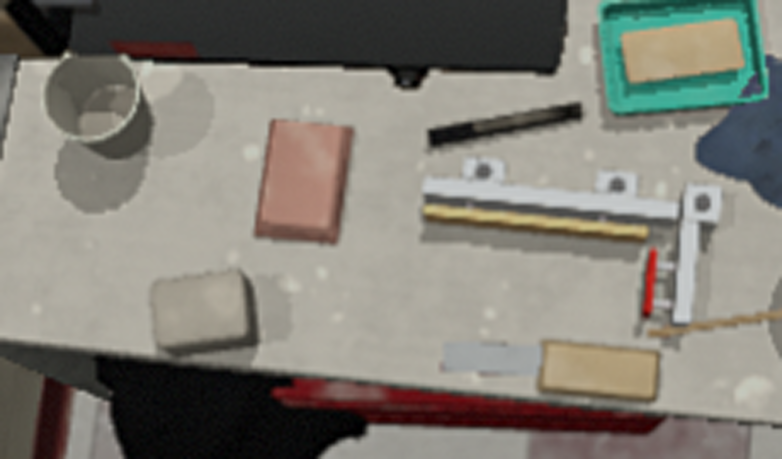

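View pics/s1.png

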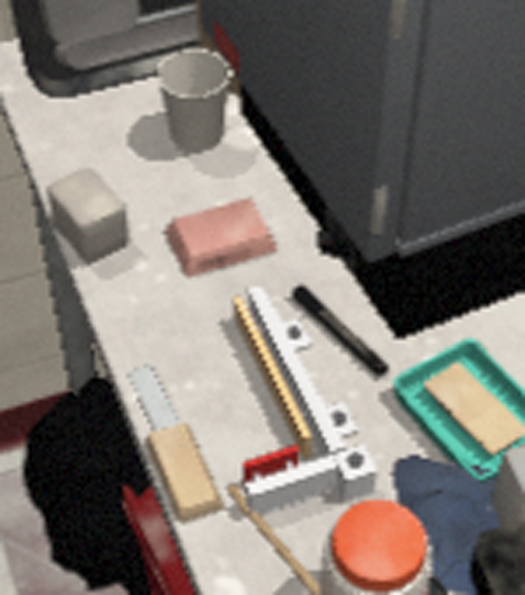

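```bash
python3 - <<'E'
from h import *
np.set_printoptions(precision=4,suppress=True)
f=lambda u,v:(100+(u+.5)/3.4-.5,110+(v+.5)/3.4-.5)
def pr(lbl,pts,z): print(lbl,z,onz('top',[f(*p) for p in pts],z).tolist() and np.round(onz('top',[f(*p) for p in pts],z)[:,:2],4).tolist())
pr('block top corners(TL,TR,BR,BL)',[(151,283),(240,270),(248,335),(163,352)],.061)
pr('pink top',[(272,120),(352,126),(334,240),(256,234)],.024)
pr('tan top',[(543,341),(659,350),(656,398),(540,388)],.016)
pr('wood front top edge',[(424,213),(646,238)],.036)
pr('wood rear top',[(426,205),(648,229)],.036)
pr('rail top back',[(424,180),(680,206)],.040)
pr('red top L edge',[(653,250),(645,316)],.036)
pr('endrail L',[(683,222),(676,320)],.04)
D={}
for n in('top','side'):
    a=np.load(n+'0.npz');P=cloud(n,a['im'],a['d']);D[n]=P
    v=a['d']>0
    # bench z
    x=P[...,0];y=P[...,1];z=P[...,2]
    m=v&(x>.4)&(x<.8)&(y>-.45)&(y<.45)&(abs(z)<.012);print(n,'bench z',np.median(z[m]))
    def top(name,x0,x1,y0,y1,zl,zh):
        m=v&(x>x0)&(x<x1)&(y>y0)&(y<y1)&(z>zl)&(z<zh)
        q=P[m][:,:2].astype(np.float32)
        if len(q)<5: print(name,len(q));return
        r=cv2.minAreaRect(q);print(name,len(q),np.round(r[0],4),np.round(r[1],4),round(r[2],2),'zmed',np.median(z[m]))
    top('block',.4,.62,.15,.42,.053,.07)
    top('pink',.45,.75,.08,.3,.018,.032)
    top('tan',.35,.55,-.25,.1,.011,.024)
    top('cup',.5,.8,.25,.5,.07,.1)
    top('bottle',.4,.7,-.45,-.25,.1,.18)
    top('fence',.45,.7,-.2,.15,.03,.05)
E
```

```text
block top corners(TL,TR,BR,BL) 0.061 [[0.522, 0.2991], [0.5397, 0.2308], [0.4898, 0.2173], [0.4694, 0.2814]]
pink top 0.024 [[0.6734, 0.2309], [0.675, 0.1646], [0.5788, 0.1665], [0.5771, 0.2301]]
tan top 0.016 [[0.5165, -0.0087], [0.519, -0.1013], [0.4805, -0.1024], [0.4788, -0.0103]]
wood front top edge 0.036 [[0.6058, 0.0961], [0.6042, -0.0816]]
wood rear top 0.036 [[0.6124, 0.0953], [0.6117, -0.0825]]
rail top back 0.04 [[0.6317, 0.099], [0.6322, -0.106]]
red top L edge 0.036 [[0.5951, -0.088], [0.5415, -0.0864]]
endrail L 0.04 [[0.6194, -0.1095], [0.5402, -0.1106]]
top bench z -0.0008500374737541172
block 531 [0.5068 0.2589] [0.0529 0.0746] 13.12 zmed 0.0593630030640373
pink 815 [0.6053 0.1814] [0.2457 0.217 ] 4.35 zmed 0.02296326337664789
tan 454 [ 0.509  -0.0856] [0.0637 0.158 ] 21.7 zmed 0.014978247614560902
cup 645 [0.6273 0.449 ] [0.1475 0.2487] 44.56 zmed 0.08221182942519056
bottle 1106 [ 0.6008 -0.353 ] [0.1118 0.2176] 15.26 zmed 0.12295481471058944
fence 966 [ 0.597  -0.0589] [0.1431 0.3001] 12.98 zmed 0.03757893057161088
side bench z -0.0006021356751333418
block 234 [0.5065 0.2566] [0.0554 0.079 ] 13.92 zmed 0.059249588422514377
pink 428 [0.6035 0.1808] [0.2495 0.2145] 3.35 zmed 0.02313251489562973
tan 304 [ 0.5128 -0.0827] [0.0687 0.1401] 3.76 zmed 0.015323730278199443
cup 557 [0.609  0.4106] [0.2148 0.1787] 0.03 zmed 0.08273725609791238
bottle 1278 [ 0.6018 -0.3534] [0.1171 0.2176] 12.31 zmed 0.12266486832482498
fence 655 [ 0.5979 -0.0625] [0.1415 0.2994] 12.86 zmed 0.037617489859051445
```

```bash
python3 - <<'E'
from h import *
from scipy.spatial.transform import Rotation as Ro
np.set_printoptions(precision=3,suppress=True,linewidth=150)
s=arm.state();print(Ro.from_rotvec(s['eef_rot']).as_matrix())
Z={}
for n in('top','side'):
    a=np.load(n+'0.npz');Z[n]=cloud(n,a['im'],a['d'])[a['d']>0]
P=np.vstack(list(Z.values()))
print('heightmap mm rows x .40.. cols y .45 -> -.7')
ys=np.arange(.45,-.7,-.05)
print('     ',(ys*100).astype(int))
for x in np.arange(.35,.8,.05):
    r=[]
    for y in ys:
        m=(abs(P[:,0]-x)<.025)&(abs(P[:,1]-y)<.025)&(P[:,2]<1.0)
        r.append(int(1000*np.percentile(P[m][:,2],98)) if m.sum()>3 else -999)
    print(round(x,2),np.array(r))
def rect(n,x0,x1,y0,y1,zl,zh):
    Q=Z[n];m=(Q[:,0]>x0)&(Q[:,0]<x1)&(Q[:,1]>y0)&(Q[:,1]<y1)&(Q[:,2]>zl)&(Q[:,2]<zh)
    q=Q[m][:,:2].astype(np.float32);r=cv2.minAreaRect(q);print(n,m.sum(),np.round(r[0],4),np.round(r[1],4),round(r[2],2), q.min(0),q.max(0))
for n in Z:
    rect(n,.55,.70,.14,.26,.017,.03)   #pink
    rect(n,.45,.54,-.13,.02,.010,.022) #tan
    rect(n,.55,.72,.29,.42,.06,.1) #cup
    rect(n,.615,.64,-.12,.11,.03,.048) # rail
    rect(n,.592,.6185,-.075,.11,.03,.04) # wood
    rect(n,.53,.595,-.1,-.06,.026,.04) # red
    rect(n,.6,.8,-.02,.4,.15,.5) # oven
E
```

```text
[[-0.001  0.96   0.279]
 [ 0.002  0.279 -0.96 ]
 [-1.    -0.    -0.002]]
heightmap mm rows x .40.. cols y .45 -> -.7
      [ 45  40  35  30  25  20  15  10   5   0  -4  -9 -14 -19 -24 -29 -34 -39 -44 -49 -54 -59 -64]
0.35 [-870 -872 -869 -869 -868 -870  961 -870 -871 -870 -869 -871 -869 -869 -869 -871 -871 -870 -867 -871 -833 -827 -852]
0.4 [-610 -588 -596 -614 -652 -870  975  998 -868 -867 -868 -871 -868 -870 -870 -870 -869 -868 -870 -869 -628 -622 -622]
0.45 [ -1   0  -1  30   0   0  -1 999 994   0   0   0   0   0   0   0   0   0  16  17   0   0  -1]
0.5 [ 88   3   2  62  63  56   2   3 971  17  18  18   2   3   3   3   3   3  22  26  26  21   2]
0.55 [ 42   3   3   4  61   5   2   2   3   3   3  40  21 102 122  70 167 131  34  35  45  50 103]
0.6 [ 40   4   7   3  23  26  22  40  40 731 731 730 731 731 731 730 730 730 730 730 730 728 688]
0.65 [ 28  88 462 455  27  27  24  41  41 744 746 748 751 754 755 755 754 754 754 754 745  68   2]
0.7 [ 96  87 487 487 486 486 486 486 485 485  24  24  28 754 764 777 778 813 778 764  71  73  72]
0.75 [-999 -999  488  488  489  488  489  488  48
[... 389 characters left out ...]
172] 0.16 [ 0.604 -0.074] [0.612 0.098]
top 53 [ 0.569 -0.087] [0.05  0.007] 0.23 [ 0.544 -0.091] [ 0.594 -0.084]
top 14717 [0.725 0.18 ] [0.13  0.375] 11.31 [ 0.628 -0.003] [0.8   0.361]
side 311 [0.629 0.198] [0.06  0.092] 89.41 [0.583 0.167] [0.676 0.228]
side 303 [ 0.505 -0.072] [0.057 0.119] 7.08 [ 0.477 -0.128] [ 0.54  -0.014]
side 234 [0.679 0.358] [0.084 0.107] 71.04 [0.623 0.301] [0.716 0.404]
side 279 [ 0.629 -0.011] [0.217 0.022] 88.79 [ 0.616 -0.12 ] [0.64  0.097]
side 99 [0.61  0.009] [0.009 0.167] 0.03 [ 0.605 -0.074] [0.614 0.092]
side 55 [ 0.57  -0.092] [0.05  0.009] 1.31 [ 0.545 -0.097] [ 0.595 -0.087]
side 10374 [0.713 0.176] [0.127 0.378] 7.47 [ 0.629 -0.008] [0.8   0.365]
```

Call:
{"op": "drive_tool", "data": {
  "rows": [
    {"ax":-8.5,"dx":-4,"grip":20},
    {"ax":-8.5,"dx":-4,"grip":20},
    {"ax":-8.5,"grip":20},
    {"ax":-8.5,"grip":20},
    {"ax":-8.5,"grip":20},
    {"ax":-8.5,"grip":20},
    {"ax":-8.5,"grip":20},
    {"ax":-8.5,"grip":20}
  ]
}}

```text
invalid input at $.rows[0]: expected keys ax, ay, az, dx, dy, dz, grip
```

Call:
{"op": "drive_tool", "data": {
  "rows": [
    {"ax":-8.5,"ay":0,"az":0,"dx":-4,"dy":0,"dz":0,"grip":20},
    {"ax":-8.5,"ay":0,"az":0,"dx":-4,"dy":0,"dz":0,"grip":20},
    {"ax":-8.5,"ay":0,"az":0,"dx":0,"dy":0,"dz":0,"grip":20},
    {"ax":-8.5,"ay":0,"az":0,"dx":0,"dy":0,"dz":0,"grip":20},
    {"ax":-8.5,"ay":0,"az":0,"dx":0,"dy":0,"dz":0,"grip":20},
    {"ax":-8.5,"ay":0,"az":0,"dx":0,"dy":0,"dz":0,"grip":20},
    {"ax":-8.5,"ay":0,"az":0,"dx":0,"dy":0,"dz":0,"grip":20},
    {"ax":-8.5,"ay":0,"az":0,"dx":0,"dy":0,"dz":0,"grip":20}
  ]
}}

```text
time: 0.9
ee_pos: [0.1811, -0.6238, 0.2259]
eef_rot: [0.076, 1.57, -0.074]
ft_force: [-0.2, -0.5, -1.0]
gripper_width: 0.0338
```

```bash
cat > st.py <<'E'
from h import *
from scipy.spatial.transform import Rotation as Ro
s=arm.state();M=Ro.from_rotvec(s['eef_rot']).as_matrix()
print('t',round(s['time'],2),'p',np.round(s['ee_pos'],4),'yaw',round(np.degrees(np.arctan2(M[1,2],M[0,2])),2),'down',np.round(M[:,0],3),'F',np.round(s['ft_force'],2),'w',round(s['gripper_width'],4),'q',np.round(s['q'],2))
E
python3 st.py
```

```text
t 0.9 p [ 0.1811 -0.6238  0.2259] yaw -5.45 down [-0.001  0.001 -1.   ] F [-0.2  -0.47 -0.96] w 0.0338 q [ 1.44  0.63 -0.33  1.41  0.21  1.14  0.99]
```

Call:
{"op": "drive_tool", "data": {
  "rows": [
    {"ax":-5.5,"ay":0,"az":0,"dx":0,"dy":25,"dz":33,"grip":22},
    {"ax":0,"ay":0,"az":0,"dx":0,"dy":25,"dz":33,"grip":22},
    {"ax":0,"ay":0,"az":0,"dx":0,"dy":25,"dz":33,"grip":22},
    {"ax":0,"ay":0,"az":0,"dx":0,"dy":25,"dz":33,"grip":22},
    {"ax":0,"ay":0,"az":0,"dx":0,"dy":30,"dz":33,"grip":22},
    {"ax":0,"ay":0,"az":0,"dx":0,"dy":30,"dz":33,"grip":22},
    {"ax":0,"ay":0,"az":0,"dx":0,"dy":30,"dz":33,"grip":22},
    {"ax":0,"ay":0,"az":0,"dx":0,"dy":30,"dz":33,"grip":22}
  ]
}}

```text
time: 1.7
ee_pos: [0.4495, -0.4074, 0.2262]
eef_rot: [0.005, 1.572, -0.004]
ft_force: [1.1, 0.4, 0.7]
gripper_width: 0.0202
```

```bash
python3 st.py
```

```text
t 1.7 p [ 0.4495 -0.4074  0.2262] yaw -0.31 down [-0.001  0.    -1.   ] F [1.15 0.44 0.71] w 0.0202 q [ 0.92  0.56 -0.37  1.54  0.22  1.08  0.5 ]
```

Call:
{"op": "drive_tool", "data": {
  "rows": [
    {"ax":0,"ay":0,"az":0,"dx":0,"dy":46,"dz":6,"grip":22},
    {"ax":0,"ay":0,"az":0,"dx":0,"dy":46,"dz":6,"grip":22},
    {"ax":0,"ay":0,"az":0,"dx":0,"dy":46,"dz":6,"grip":22},
    {"ax":0,"ay":0,"az":0,"dx":0,"dy":46,"dz":6,"grip":22},
    {"ax":0,"ay":0,"az":0,"dx":0,"dy":46,"dz":6,"grip":22},
    {"ax":0,"ay":0,"az":0,"dx":0,"dy":46,"dz":6,"grip":22},
    {"ax":0,"ay":0,"az":0,"dx":0,"dy":46,"dz":6,"grip":22},
    {"ax":0,"ay":0,"az":0,"dx":0,"dy":46,"dz":0,"grip":22}
  ]
}}

```text
time: 2.5
ee_pos: [0.4929, -0.0392, 0.2265]
eef_rot: [0.004, 1.571, -0.004]
ft_force: [0.8, -0.1, 0.7]
gripper_width: 0.0201
```

Call:
{"op": "drive_tool", "data": {
  "rows": [
    {"ax":0,"ay":0,"az":0,"dx":0,"dy":46,"dz":0,"grip":22},
    {"ax":0,"ay":0,"az":0,"dx":0,"dy":46,"dz":0,"grip":22},
    {"ax":0,"ay":0,"az":0,"dx":0,"dy":46,"dz":0,"grip":22},
    {"ax":0,"ay":0,"az":0,"dx":0,"dy":46,"dz":0,"grip":22},
    {"ax":0,"ay":0,"az":0,"dx":0,"dy":46,"dz":0,"grip":22},
    {"ax":0,"ay":0,"az":0,"dx":0,"dy":46,"dz":0,"grip":22},
    {"ax":0,"ay":0,"az":0,"dx":0,"dy":46,"dz":0,"grip":22},
    {"ax":0,"ay":0,"az":0,"dx":0,"dy":46,"dz":0,"grip":22}
  ]
}}

```text
time: 3.3
ee_pos: [0.4942, 0.3284, 0.2262]
eef_rot: [0.004, 1.571, -0.005]
ft_force: [0.1, 0.0, 0.1]
gripper_width: 0.0201
```

```bash
python3 st.py
```

```text
t 3.3 p [0.4942 0.3284 0.2262] yaw -0.31 down [-0.001 -0.001 -1.   ] F [0.13 0.01 0.07] w 0.0201 q [-0.34  0.55 -0.46  1.58  0.27  1.08 -0.88]
```

Call:
{"op": "drive_tool", "data": {
  "rows": [
    {"ax":-7,"ay":0,"az":0,"dx":20,"dy":0,"dz":0,"grip":22},
    {"ax":-6.8,"ay":0,"az":0,"dx":40,"dy":0,"dz":0,"grip":22},
    {"ax":0,"ay":0,"az":0,"dx":40,"dy":0,"dz":0,"grip":22},
    {"ax":0,"ay":0,"az":0,"dx":40,"dy":0,"dz":0,"grip":22},
    {"ax":0,"ay":0,"az":0,"dx":35,"dy":0,"dz":0,"grip":22},
    {"ax":0,"ay":0,"az":0,"dx":20,"dy":0,"dz":0,"grip":22},
    {"ax":0,"ay":0,"az":0,"dx":9,"dy":0,"dz":0,"grip":22},
    {"ax":0,"ay":0,"az":0,"dx":0,"dy":0,"dz":0,"grip":22}
  ]
}}

```text
time: 4.1
ee_pos: [0.4939, 0.3264, 0.0215]
eef_rot: [-0.186, 1.565, 0.184]
ft_force: [0.4, -0.1, 1.7]
gripper_width: 0.0206
```

```bash
python3 st.py; python3 - <<'E'
from h import *
im,d=arm.get_image('side');cv2.imwrite('pics/s2.png',cv2.resize(im[90:260,190:340],None,fx=3.5,fy=3.5,interpolation=cv2.INTER_CUBIC))
E
```

```text
t 4.1 p [0.4939 0.3264 0.0215] yaw 13.51 down [-0.002 -0.002 -1.   ] F [ 0.4  -0.1   1.67] w 0.0206 q [-0.38  0.81 -0.4   1.77  0.47  0.67 -0.81]
```

View pics/s2.png

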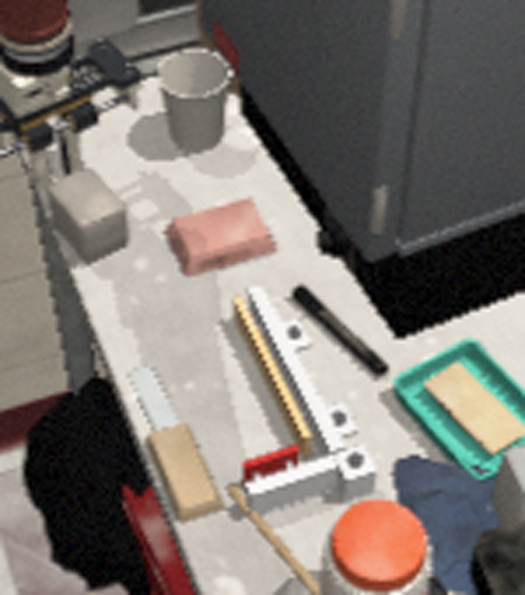

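Call:
{"op": "drive_tool", "data": {
  "rows": [
    {"ax":0,"ay":0,"az":0,"dx":1,"dy":-8,"dz":-3,"grip":22},
    {"ax":0,"ay":0,"az":0,"dx":0,"dy":-8,"dz":0,"grip":22},
    {"ax":0,"ay":0,"az":0,"dx":0,"dy":-3,"dz":0,"grip":22},
    {"ax":0,"ay":0,"az":0,"dx":0,"dy":-2,"dz":0,"grip":22},
    {"ax":0,"ay":0,"az":0,"dx":0,"dy":-2,"dz":0,"grip":22},
    {"ax":0,"ay":0,"az":0,"dx":0,"dy":-2,"dz":0,"grip":22}
  ]
}}

```text
time: 4.75
ee_pos: [0.4977, 0.3036, 0.0224]
eef_rot: [-0.183, 1.561, 0.188]
ft_force: [0.0, 2.8, 1.0]
gripper_width: 0.0206
```

```bash
python3 st.py
```

```text
t 4.75 p [0.4977 0.3036 0.0224] yaw 13.56 down [ 0.001  0.003 -1.   ] F [0.04 2.75 0.98] w 0.0206 q [-0.34  0.8  -0.4   1.8   0.48  0.64 -0.78]
```

Call:
{"op": "drive_tool", "data": {
  "rows": [
    {"ax":0,"ay":0,"az":0,"dx":1,"dy":-4,"dz":0,"grip":22},
    {"ax":0.5,"ay":0,"az":0,"dx":1,"dy":-6,"dz":0,"grip":22},
    {"ax":0.8,"ay":0,"az":0,"dx":0,"dy":-7,"dz":0,"grip":22},
    {"ax":1,"ay":0,"az":0,"dx":0,"dy":-8,"dz":0,"grip":22},
    {"ax":1,"ay":0,"az":0,"dx":0,"dy":-8,"dz":0,"grip":22},
    {"ax":1,"ay":0,"az":0,"dx":0,"dy":-8,"dz":0,"grip":22},
    {"ax":1,"ay":0,"az":0,"dx":0,"dy":-7,"dz":0,"grip":22},
    {"ax":1,"ay":0,"az":0,"dx":0,"dy":-6,"dz":0,"grip":22}
  ]
}}

```text
time: 5.55
ee_pos: [0.5082, 0.2479, 0.0196]
eef_rot: [-0.098, 1.569, 0.097]
ft_force: [-1.1, 2.1, -0.2]
gripper_width: 0.0206
```

```bash
python3 st.py; python3 - <<'E'
from h import *
im,d=arm.get_image('side');cv2.imwrite('pics/s3.png',cv2.resize(im[90:260,190:340],None,fx=3.5,fy=3.5,interpolation=cv2.INTER_CUBIC))
im,d=arm.get_image('top');cv2.imwrite('pics/t3.png',cv2.resize(im[110:245,100:330],None,fx=3.4,fy=3.4,interpolation=cv2.INTER_CUBIC))
E
```

```text
t 5.55 p [0.5082 0.2479 0.0196] yaw 7.08 down [-0.    -0.001 -1.   ] F [-1.1   2.06 -0.18] w 0.0206 q [-0.26  0.78 -0.37  1.85  0.47  0.6  -0.8 ]
```

View pics/s3.png

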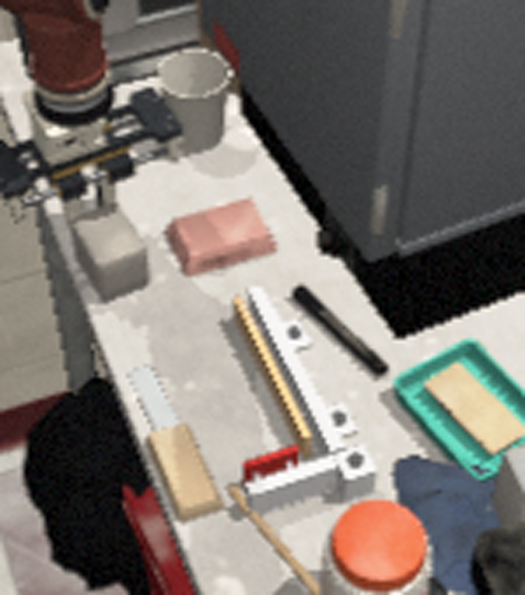

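View pics/t3.png

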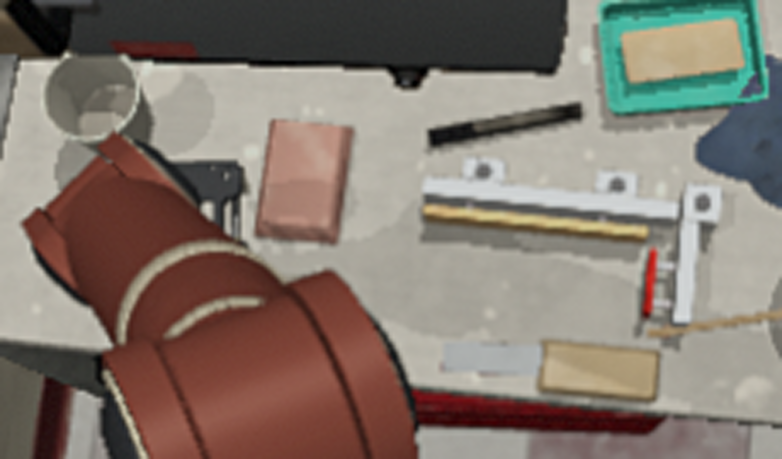

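Call:
{"op": "drive_tool", "data": {
  "rows": [
    {"ax":1,"ay":0,"az":0,"dx":0,"dy":-8,"dz":0,"grip":22},
    {"ax":1,"ay":0,"az":0,"dx":0,"dy":-9,"dz":0,"grip":22},
    {"ax":1,"ay":0,"az":0,"dx":0,"dy":-9,"dz":0,"grip":22},
    {"ax":1,"ay":0,"az":0,"dx":0,"dy":-9,"dz":0,"grip":22},
    {"ax":1,"ay":0,"az":0,"dx":0,"dy":-9,"dz":0,"grip":22},
    {"ax":1,"ay":0,"az":0,"dx":0,"dy":-9,"dz":0,"grip":22},
    {"ax":0.7,"ay":0,"az":0,"dx":0,"dy":-9,"dz":0,"grip":22},
    {"ax":0,"ay":0,"az":0,"dx":0,"dy":-9,"dz":0,"grip":22}
  ]
}}

```text
time: 6.45
ee_pos: [0.5125, 0.1774, 0.0197]
eef_rot: [-0.007, 1.571, 0.006]
ft_force: [0.7, 1.2, -1.1]
gripper_width: 0.0202
```

```bash
python3 st.py
```

```text
t 6.45 p [0.5125 0.1774 0.0197] yaw 0.48 down [-0. -0. -1.] F [ 0.69  1.24 -1.07] w 0.0202 q [-0.15  0.75 -0.34  1.91  0.45  0.55 -0.8 ]
```

Call:
{"op": "drive_tool", "data": {
  "rows": [
    {"ax":0.4,"ay":0,"az":0,"dx":0,"dy":-10,"dz":0,"grip":22},
    {"ax":0,"ay":0,"az":0,"dx":0,"dy":-10,"dz":0,"grip":22},
    {"ax":0,"ay":0,"az":0,"dx":0,"dy":-10,"dz":0,"grip":22},
    {"ax":0,"ay":0,"az":0,"dx":0,"dy":-10,"dz":0,"grip":22},
    {"ax":0,"ay":0,"az":0,"dx":0,"dy":-10,"dz":0,"grip":22},
    {"ax":0,"ay":0,"az":0,"dx":0,"dy":-10,"dz":0,"grip":22},
    {"ax":0,"ay":0,"az":0,"dx":0,"dy":-8,"dz":0,"grip":22},
    {"ax":0,"ay":0,"az":0,"dx":0,"dy":-5,"dz":0,"grip":22}
  ]
}}

```text
time: 7.25
ee_pos: [0.5128, 0.1041, 0.0197]
eef_rot: [-0.001, 1.571, 0.001]
ft_force: [0.1, 2.1, -1.0]
gripper_width: 0.0201
```

```bash
python3 st.py; python3 - <<'E'
from h import *
im,d=arm.get_image('side');cv2.imwrite('pics/s4.png',cv2.resize(im[90:260,190:340],None,fx=3.5,fy=3.5,interpolation=cv2.INTER_CUBIC))
P=cloud('side',im,d);m=(d>0)&(P[...,2]>.054)&(P[...,2]<.066)&(P[...,0]>.45)&(P[...,0]<.57)&(P[...,1]>-.02)&(P[...,1]<.091)
q=P[m][:,:2].astype(np.float32);print(len(q),cv2.minAreaRect(q),q.min(0),q.max(0))
E
```

```text
t 7.25 p [0.5128 0.1041 0.0197] yaw 0.05 down [-0. -0. -1.] F [ 0.06  2.12 -0.99] w 0.0201 q [-0.02  0.74 -0.35  1.97  0.48  0.52 -0.7 ]
294 ((0.5116006135940552, 0.0544135645031929), (0.05476444959640503, 0.07287412881851196), 0.9331310391426086) [0.48385957 0.01776983] [0.5391292  0.09059674]
```

View pics/s4.png

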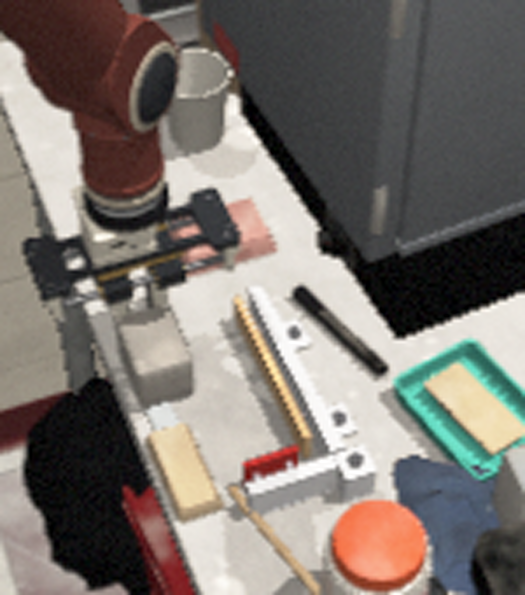

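Call:
{"op": "drive_tool", "data": {
  "rows": [
    {"ax":0,"ay":0,"az":0,"dx":0,"dy":10,"dz":0,"grip":22},
    {"ax":0,"ay":0,"az":0,"dx":-20,"dy":10,"dz":0,"grip":22},
    {"ax":0,"ay":0,"az":0,"dx":-50,"dy":0,"dz":0,"grip":22},
    {"ax":0,"ay":0,"az":0,"dx":-10,"dy":-20,"dz":-15,"grip":22},
    {"ax":0,"ay":0,"az":0,"dx":0,"dy":-30,"dz":-20,"grip":22},
    {"ax":0,"ay":0,"az":0,"dx":0,"dy":-18,"dz":-16,"grip":22},
    {"ax":-8.5,"ay":0,"az":0,"dx":0,"dy":0,"dz":0,"grip":39},
    {"ax":-8.5,"ay":0,"az":0,"dx":0,"dy":0,"dz":0,"grip":39}
  ]
}}

```text
time: 8.1
ee_pos: [0.4614, 0.0573, 0.1]
eef_rot: [-0.24, 1.557, 0.239]
ft_force: [0.4, -0.2, -0.2]
gripper_width: 0.0323
```

Call:
{"op": "drive_tool", "data": {
  "rows": [
    {"ax":-8.5,"ay":0,"az":0,"dx":0,"dy":0,"dz":0,"grip":39},
    {"ax":-8.5,"ay":0,"az":0,"dx":0,"dy":0,"dz":0,"grip":39},
    {"ax":-8.5,"ay":0,"az":0,"dx":0,"dy":0,"dz":0,"grip":39},
    {"ax":-8.5,"ay":0,"az":0,"dx":0,"dy":0,"dz":0,"grip":39},
    {"ax":-8.5,"ay":0,"az":0,"dx":0,"dy":0,"dz":0,"grip":39},
    {"ax":-8.5,"ay":0,"az":0,"dx":0,"dy":0,"dz":0,"grip":39},
    {"ax":-8.5,"ay":0,"az":0,"dx":0,"dy":0,"dz":0,"grip":39},
    {"ax":-8.5,"ay":0,"az":0,"dx":0,"dy":0,"dz":0,"grip":39}
  ]
}}

```text
time: 8.9
ee_pos: [0.4619, 0.058, 0.0999]
eef_rot: [-1.152, 1.245, 1.151]
ft_force: [-0.5, -0.2, -0.4]
gripper_width: 0.0363
```

```bash
python3 st.py; python3 - <<'E'
from h import *
im,d=arm.get_image('side');cv2.imwrite('pics/s5.png',cv2.resize(im[90:260,190:340],None,fx=3.5,fy=3.5,interpolation=cv2.INTER_CUBIC))
P=cloud('side',im,d);m=(d>0)&(P[...,2]>.05)&(P[...,2]<.066)&(P[...,0]>.45)&(P[...,0]<.57)&(P[...,1]>-.02)&(P[...,1]<.12)
q=P[m][:,:2].astype(np.float32);print(len(q),cv2.minAreaRect(q),q.min(0),q.max(0))
E
```

```text
t 8.9 p [0.4619 0.058  0.0999] yaw 85.53 down [ 0. -0. -1.] F [-0.49 -0.16 -0.42] w 0.0363 q [ 0.4   0.66 -0.87  2.06  0.74  0.77  0.56]
271 ((0.511468231678009, 0.05196503922343254), (0.0564732626080513, 0.07371354848146439), 1.9529948234558105) [0.48410937 0.01485479] [0.5398501  0.08960053]
```

View pics/s5.png

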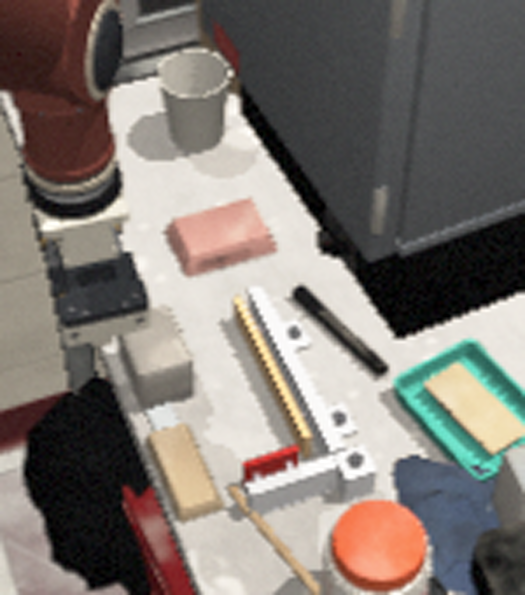

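Call:
{"op": "drive_tool", "data": {
  "rows": [
    {"ax":-4.5,"ay":0,"az":0,"dx":20,"dy":0,"dz":0,"grip":39},
    {"ax":0,"ay":0,"az":0,"dx":30,"dy":0,"dz":0,"grip":39},
    {"ax":0,"ay":0,"az":0,"dx":20,"dy":0,"dz":0,"grip":39},
    {"ax":0,"ay":0,"az":0,"dx":8,"dy":-3,"dz":0,"grip":39},
    {"ax":0,"ay":0,"az":0,"dx":0,"dy":-5,"dz":0,"grip":39},
    {"ax":0,"ay":0,"az":0,"dx":0,"dy":-3,"dz":0,"grip":39},
    {"ax":0,"ay":0,"az":0,"dx":0,"dy":-2,"dz":0,"grip":39}
  ]
}}

```text
time: 9.65
ee_pos: [0.4756, 0.0576, 0.0226]
eef_rot: [-1.204, 1.211, 1.203]
ft_force: [-1.9, 0.1, 2.1]
gripper_width: 0.0362
```

```bash
python3 st.py
```

```text
t 9.65 p [0.4756 0.0576 0.0226] yaw 89.57 down [ 0.001  0.001 -1.   ] F [-1.9   0.13  2.13] w 0.0362 q [ 0.31  0.79 -0.74  2.08  0.93  0.64  0.48]
```

Call:
{"op": "drive_tool", "data": {
  "rows": [
    {"ax":-0.3,"ay":0,"az":0,"dx":0,"dy":-5,"dz":0,"grip":39},
    {"ax":0,"ay":0,"az":0,"dx":0,"dy":-8,"dz":0,"grip":39},
    {"ax":0,"ay":0,"az":0,"dx":0,"dy":-8,"dz":0,"grip":39},
    {"ax":0,"ay":0,"az":0,"dx":0,"dy":-8,"dz":0,"grip":39},
    {"ax":0,"ay":0,"az":0,"dx":0,"dy":-8,"dz":0,"grip":39},
    {"ax":0,"ay":0,"az":0,"dx":0,"dy":-8,"dz":0,"grip":39},
    {"ax":0,"ay":0,"az":0,"dx":0,"dy":-5,"dz":0,"grip":39},
    {"ax":0,"ay":0,"az":0,"dx":0,"dy":-2,"dz":0,"grip":39}
  ]
}}

```text
time: 10.45
ee_pos: [0.5275, 0.0569, 0.0216]
eef_rot: [-1.207, 1.21, 1.207]
ft_force: [-3.1, 0.5, 1.2]
gripper_width: 0.0362
```

```bash
python3 st.py; python3 - <<'E'
from h import *
for n,a,b,f in(('side',slice(90,260),slice(190,340),3.5),('top',slice(110,245),slice(100,330),3.4)):
    im,d=arm.get_image(n);cv2.imwrite(f'pics/{n}6.png',cv2.resize(im[a,b],None,fx=f,fy=f,interpolation=cv2.INTER_CUBIC))
E
```

```text
t 10.45 p [0.5275 0.0569 0.0216] yaw 89.87 down [ 0.  0. -1.] F [-3.06  0.5   1.15] w 0.0362 q [ 0.32  0.84 -0.77  1.94  0.88  0.73  0.59]
```

View pics/side6.png

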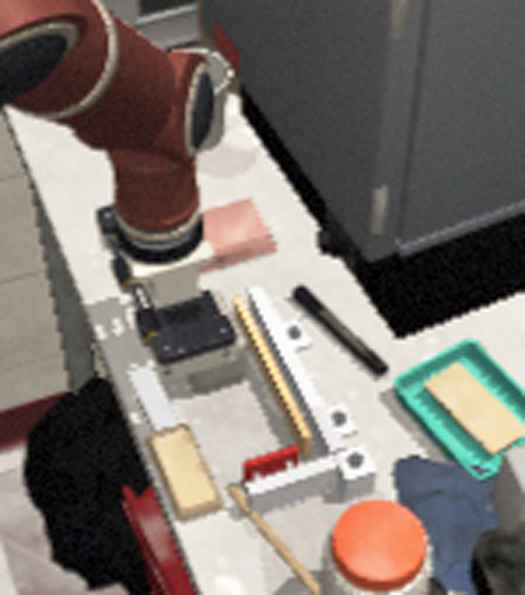

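View pics/top6.png

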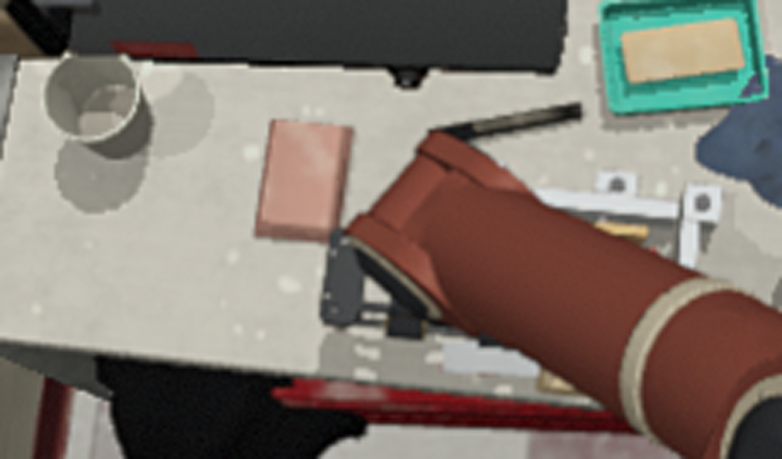

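Call:
{"op": "drive_tool", "data": {
  "rows": [
    {"ax":0,"ay":0,"az":0,"dx":0,"dy":-1,"dz":0,"grip":39},
    {"ax":0,"ay":0,"az":0,"dx":0,"dy":-1,"dz":0,"grip":39},
    {"ax":0,"ay":0,"az":0,"dx":0,"dy":-1,"dz":0,"grip":39},
    {"ax":0,"ay":0,"az":0,"dx":0,"dy":-1,"dz":0,"grip":39},
    {"ax":0,"ay":0,"az":0,"dx":0,"dy":-1,"dz":0,"grip":39},
    {"ax":0,"ay":0,"az":0,"dx":0,"dy":-1,"dz":0,"grip":39}
  ]
}}

```text
time: 11.15
ee_pos: [0.5329, 0.0569, 0.0217]
eef_rot: [-1.208, 1.21, 1.208]
ft_force: [-2.0, -0.5, 0.1]
gripper_width: 0.0364
```

```bash
python3 st.py
```

```text
t 11.15 p [0.5329 0.0569 0.0217] yaw 89.91 down [-0. -0. -1.] F [-1.98 -0.47  0.09] w 0.0364 q [ 0.32  0.85 -0.77  1.92  0.88  0.74  0.6 ]
```

Call:
{"op": "drive_tool", "data": {
  "rows": [
    {"ax":0,"ay":0,"az":0,"dx":0,"dy":-1,"dz":0,"grip":39},
    {"ax":0,"ay":0,"az":0,"dx":0,"dy":-1,"dz":0,"grip":39},
    {"ax":0,"ay":0,"az":0,"dx":0,"dy":-1,"dz":0,"grip":39},
    {"ax":0,"ay":0,"az":0,"dx":0,"dy":-0.5,"dz":0,"grip":39}
  ]
}}

```text
time: 11.55
ee_pos: [0.5365, 0.0569, 0.0216]
eef_rot: [-1.208, 1.21, 1.208]
ft_force: [-1.5, 0.5, -0.2]
gripper_width: 0.0365
```

Call:
{"op": "drive_tool", "data": {
  "rows": [
    {"ax":0,"ay":0,"az":0,"dx":0,"dy":-0.5,"dz":0,"grip":39}
  ]
}}

```text
time: 11.65
ee_pos: [0.5369, 0.0569, 0.0217]
eef_rot: [-1.208, 1.21, 1.208]
ft_force: [-0.5, -0.2, 0.2]
gripper_width: 0.0363
```

Call:
{"op": "drive_tool", "data": {
  "rows": [
    {"ax":0,"ay":0,"az":0,"dx":0,"dy":-0.5,"dz":0,"grip":39}
  ]
}}

```text
time: 11.75
ee_pos: [0.5374, 0.0569, 0.0217]
eef_rot: [-1.208, 1.21, 1.208]
ft_force: [-0.8, 0.9, -0.5]
gripper_width: 0.0363
```

Call:
{"op": "drive_tool", "data": {
  "rows": [
    {"ax":0,"ay":0,"az":0,"dx":0,"dy":-0.5,"dz":0,"grip":39}
  ]
}}

```text
time: 11.85
ee_pos: [0.5379, 0.0569, 0.0217]
eef_rot: [-1.208, 1.21, 1.208]
ft_force: [-1.2, 0.0, -0.7]
gripper_width: 0.036
```

Call:
{"op": "drive_tool", "data": {
  "rows": [
    {"ax":0,"ay":0,"az":0,"dx":0,"dy":-0.5,"dz":0,"grip":39},
    {"ax":0,"ay":0,"az":0,"dx":0,"dy":-0.5,"dz":0,"grip":39}
  ]
}}

```text
time: 12.05
ee_pos: [0.5389, 0.0569, 0.0217]
eef_rot: [-1.208, 1.21, 1.208]
ft_force: [-1.8, -0.6, -0.3]
gripper_width: 0.0361
```

Call:
{"op": "drive_tool", "data": {
  "rows": [
    {"ax":0,"ay":0,"az":0,"dx":0,"dy":-0.5,"dz":0,"grip":39}
  ]
}}

```text
time: 12.15
ee_pos: [0.5394, 0.0569, 0.0217]
eef_rot: [-1.208, 1.21, 1.208]
ft_force: [-2.5, 0.4, -0.9]
gripper_width: 0.0363
```

Call:
{"op": "drive_tool", "data": {
  "rows": [
    {"ax":0,"ay":0,"az":0,"dx":0,"dy":-0.5,"dz":0,"grip":39}
  ]
}}

```text
time: 12.25
ee_pos: [0.5399, 0.0569, 0.0217]
eef_rot: [-1.208, 1.21, 1.208]
ft_force: [-2.2, 0.0, -0.8]
gripper_width: 0.0362
```

Call:
{"op": "drive_tool", "data": {
  "rows": [
    {"ax":0,"ay":0,"az":0,"dx":0,"dy":-0.5,"dz":0,"grip":39}
  ]
}}

```text
time: 12.35
ee_pos: [0.5404, 0.0569, 0.0217]
eef_rot: [-1.208, 1.21, 1.208]
ft_force: [-0.9, -1.0, -0.9]
gripper_width: 0.0365
```

Call:
{"op": "drive_tool", "data": {
  "rows": [
    {"ax":0,"ay":0,"az":0,"dx":0,"dy":-0.5,"dz":0,"grip":39}
  ]
}}

```text
time: 12.45
ee_pos: [0.5409, 0.0569, 0.0217]
eef_rot: [-1.208, 1.21, 1.208]
ft_force: [-1.7, 0.1, -0.3]
gripper_width: 0.0366
```

Call:
{"op": "drive_tool", "data": {
  "rows": [
    {"ax":0,"ay":0,"az":0,"dx":0,"dy":-0.5,"dz":0,"grip":39}
  ]
}}

```text
time: 12.55
ee_pos: [0.5409, 0.0569, 0.0216]
eef_rot: [-1.208, 1.211, 1.209]
ft_force: [-2.7, 0.1, 1.1]
gripper_width: 0.0364
```

Call:
{"op": "drive_tool", "data": {
  "rows": [
    {"ax":0,"ay":0,"az":0,"dx":0,"dy":-0.5,"dz":0,"grip":39}
  ]
}}

```text
time: 12.65
ee_pos: [0.541, 0.0569, 0.0217]
eef_rot: [-1.208, 1.211, 1.209]
ft_force: [-4.5, -0.2, 1.7]
gripper_width: 0.0363
```

Call:
{"op": "drive_tool", "data": {
  "rows": [
    {"ax":0,"ay":0,"az":0,"dx":0,"dy":-0.5,"dz":0,"grip":39}
  ]
}}

```text
time: 12.75
ee_pos: [0.5409, 0.0568, 0.0216]
eef_rot: [-1.208, 1.212, 1.21]
ft_force: [-5.4, -0.6, 3.6]
gripper_width: 0.0359
```

Call:
{"op": "drive_tool", "data": {
  "rows": [
    {"ax":0,"ay":0,"az":0,"dx":0,"dy":-0.5,"dz":0,"grip":39}
  ]
}}

```text
time: 12.85
ee_pos: [0.5409, 0.0568, 0.0216]
eef_rot: [-1.208, 1.213, 1.211]
ft_force: [-6.6, -1.2, 3.5]
gripper_width: 0.036
```

```bash
python3 st.py; python3 -c "
from station import arm
print(arm.state()['moment'])"
```

```text
t 12.85 p [0.5409 0.0568 0.0216] yaw 89.95 down [-0.003 -0.001 -1.   ] F [-6.63 -1.21  3.54] w 0.036 q [ 0.32  0.86 -0.77  1.9   0.87  0.76  0.62]
[-0.03265962  1.14671081  0.05405603]
```

Call:
{"op": "drive_tool", "data": {
  "rows": [
    {"ax":0,"ay":0,"az":0,"dx":0,"dy":-0.5,"dz":0,"grip":39}
  ]
}}

```text
time: 12.95
ee_pos: [0.5409, 0.0568, 0.0216]
eef_rot: [-1.208, 1.214, 1.211]
ft_force: [-7.4, -0.7, 4.1]
gripper_width: 0.0365
```

Call:
{"op": "drive_tool", "data": {
  "rows": [
    {"ax":0,"ay":0,"az":0,"dx":0,"dy":-0.5,"dz":0,"grip":39}
  ]
}}

```text
time: 13.05
ee_pos: [0.5409, 0.0568, 0.0216]
eef_rot: [-1.208, 1.215, 1.212]
ft_force: [-8.5, -0.2, 6.1]
gripper_width: 0.0364
```

Call:
{"op": "drive_tool", "data": {
  "rows": [
    {"ax":0,"ay":0,"az":0,"dx":-0.2,"dy":-0.6,"dz":0,"grip":39}
  ]
}}

```text
time: 13.15
ee_pos: [0.5409, 0.0567, 0.0217]
eef_rot: [-1.208, 1.215, 1.213]
ft_force: [-8.9, -0.3, 5.2]
gripper_width: 0.0361
```

Call:
{"op": "drive_tool", "data": {
  "rows": [
    {"ax":0,"ay":0,"az":0,"dx":-0.1,"dy":-0.2,"dz":0,"grip":39}
  ]
}}

```text
time: 13.25
ee_pos: [0.5409, 0.0567, 0.0217]
eef_rot: [-1.208, 1.216, 1.213]
ft_force: [-9.7, -0.6, 4.5]
gripper_width: 0.0363
```

Near 10 N; hold a little over half a second.

Call:
{"op": "drive_tool", "data": {
  "rows": [
    {"ax":0,"ay":0,"az":0,"dx":0,"dy":-0.2,"dz":0,"grip":39},
    {"ax":0,"ay":0,"az":0,"dx":0,"dy":0,"dz":0,"grip":39}
  ]
}}

```text
time: 13.45
ee_pos: [0.5409, 0.0567, 0.0217]
eef_rot: [-1.208, 1.216, 1.213]
ft_force: [-8.2, -0.4, 5.8]
gripper_width: 0.0362
```

Call:
{"op": "drive_tool", "data": {
  "rows": [
    {"ax":0,"ay":0,"az":0,"dx":0,"dy":0,"dz":0,"grip":39},
    {"ax":0,"ay":0,"az":0,"dx":0,"dy":0,"dz":0,"grip":39},
    {"ax":0,"ay":0,"az":0,"dx":0,"dy":0,"dz":0,"grip":39}
  ]
}}

```text
time: 13.75
ee_pos: [0.5409, 0.0567, 0.0217]
eef_rot: [-1.208, 1.216, 1.213]
ft_force: [-9.7, -1.1, 5.6]
gripper_width: 0.0361
```

Call:
{"op": "drive_tool", "data": {
  "rows": [
    {"ax":0,"ay":0,"az":0,"dx":0,"dy":0,"dz":0,"grip":39},
    {"ax":0,"ay":0,"az":0,"dx":0,"dy":0,"dz":0,"grip":39},
    {"ax":0,"ay":0,"az":0,"dx":0,"dy":0,"dz":0,"grip":39}
  ]
}}

```text
time: 14.05
ee_pos: [0.5409, 0.0567, 0.0217]
eef_rot: [-1.208, 1.216, 1.213]
ft_force: [-9.1, -1.1, 5.6]
gripper_width: 0.0363
```

```bash
python3 st.py; python3 -c "
from station import arm
print(arm.state()['moment'])"
```

```text
t 14.05 p [0.5409 0.0567 0.0217] yaw 90.0 down [-0.007 -0.002 -1.   ] F [-9.08 -1.08  5.62] w 0.0363 q [ 0.32  0.86 -0.77  1.9   0.87  0.77  0.62]
[0.03462161 1.60862209 0.19100541]
```

Call:
{"op": "drive_tool", "data": {
  "rows": [
    {"ax":0,"ay":0,"az":0,"dx":0,"dy":-0.5,"dz":0,"grip":39},
    {"ax":0,"ay":0,"az":0,"dx":0,"dy":0,"dz":0,"grip":39}
  ]
}}

```text
time: 14.25
ee_pos: [0.5409, 0.0566, 0.0217]
eef_rot: [-1.208, 1.217, 1.214]
ft_force: [-10.3, -0.7, 6.3]
gripper_width: 0.0362
```

Call:
{"op": "drive_tool", "data": {
  "rows": [
    {"ax":0,"ay":0,"az":0,"dx":0,"dy":0,"dz":0,"grip":39},
    {"ax":0,"ay":0,"az":0,"dx":0,"dy":0,"dz":0,"grip":39},
    {"ax":0,"ay":0,"az":0,"dx":0,"dy":0,"dz":0,"grip":39}
  ]
}}

```text
time: 14.55
ee_pos: [0.5409, 0.0566, 0.0217]
eef_rot: [-1.208, 1.217, 1.214]
ft_force: [-10.0, -1.3, 5.5]
gripper_width: 0.0364
```

Call:
{"op": "drive_tool", "data": {
  "rows": [
    {"ax":0,"ay":0,"az":0,"dx":0,"dy":0,"dz":0,"grip":39},
    {"ax":0,"ay":0,"az":0,"dx":0,"dy":0,"dz":0,"grip":39},
    {"ax":0,"ay":0,"az":0,"dx":0,"dy":0,"dz":0,"grip":39}
  ]
}}

```text
time: 14.85
ee_pos: [0.5409, 0.0567, 0.0217]
eef_rot: [-1.208, 1.217, 1.214]
ft_force: [-9.4, -0.5, 5.8]
gripper_width: 0.0362
```

Call:
{"op": "drive_tool", "data": {
  "rows": [
    {"ax":0,"ay":0,"az":0,"dx":0,"dy":2,"dz":0,"grip":39},
    {"ax":0,"ay":0,"az":0,"dx":0,"dy":3,"dz":0,"grip":39},
    {"ax":0,"ay":0,"az":0,"dx":0,"dy":4,"dz":0,"grip":39},
    {"ax":0,"ay":0,"az":0,"dx":0,"dy":10,"dz":0,"grip":39},
    {"ax":0,"ay":0,"az":0,"dx":0,"dy":12,"dz":0,"grip":39},
    {"ax":0,"ay":0,"az":0,"dx":-30,"dy":0,"dz":0,"grip":39},
    {"ax":0,"ay":0,"az":0,"dx":-45,"dy":0,"dz":0,"grip":39},
    {"ax":0,"ay":0,"az":0,"dx":-10,"dy":0,"dz":0,"grip":39}
  ]
}}

```text
time: 15.65
ee_pos: [0.5168, 0.0586, 0.1111]
eef_rot: [-1.21, 1.202, 1.203]
ft_force: [0.7, 0.5, -0.4]
gripper_width: 0.0364
```

Call:
{"op": "drive_tool", "data": {
  "rows": [
    {"ax":8.5,"ay":0,"az":0,"dx":0,"dy":0,"dz":0,"grip":22},
    {"ax":8.5,"ay":0,"az":0,"dx":0,"dy":0,"dz":0,"grip":22},
    {"ax":8.5,"ay":0,"az":0,"dx":0,"dy":0,"dz":0,"grip":22},
    {"ax":8.5,"ay":0,"az":0,"dx":0,"dy":0,"dz":0,"grip":22},
    {"ax":8.5,"ay":0,"az":0,"dx":0,"dy":0,"dz":0,"grip":22},
    {"ax":8.5,"ay":0,"az":0,"dx":0,"dy":0,"dz":0,"grip":22},
    {"ax":8.5,"ay":0,"az":0,"dx":0,"dy":0,"dz":0,"grip":22},
    {"ax":8.5,"ay":0,"az":0,"dx":0,"dy":0,"dz":0,"grip":22}
  ]
}}

```text
time: 16.45
ee_pos: [0.5142, 0.0569, 0.1068]
eef_rot: [-0.295, 1.55, 0.295]
ft_force: [-1.0, 1.1, -0.6]
gripper_width: 0.0206
```

Call:
{"op": "drive_tool", "data": {
  "rows": [
    {"ax":8.5,"ay":0,"az":0,"dx":0,"dy":0,"dz":0,"grip":22},
    {"ax":8.5,"ay":0,"az":0,"dx":0,"dy":0,"dz":0,"grip":22},
    {"ax":5,"ay":0,"az":0,"dx":0,"dy":0,"dz":0,"grip":22},
    {"ax":0,"ay":0,"az":0,"dx":0,"dy":0,"dz":0,"grip":22}
  ]
}}

```text
time: 16.85
ee_pos: [0.5142, 0.0571, 0.1069]
eef_rot: [0.0, 1.57, -0.001]
ft_force: [0.2, 0.2, -0.6]
gripper_width: 0.0203
```

```bash
python3 st.py; python3 - <<'E'
from h import *
for n,a,b,f in(('side',slice(90,260),slice(190,340),3.5),('top',slice(110,245),slice(100,330),3.4)):
    im,d=arm.get_image(n);cv2.imwrite(f'pics/{n}7.png',cv2.resize(im[a,b],None,fx=f,fy=f,interpolation=cv2.INTER_CUBIC))
E
```

```text
t 16.85 p [0.5142 0.0571 0.1069] yaw -0.07 down [ 0.001 -0.001 -1.   ] F [ 0.16  0.18 -0.6 ] w 0.0203 q [ 0.15  0.6  -0.46  1.92  0.39  0.71 -0.54]
```

View pics/side7.png

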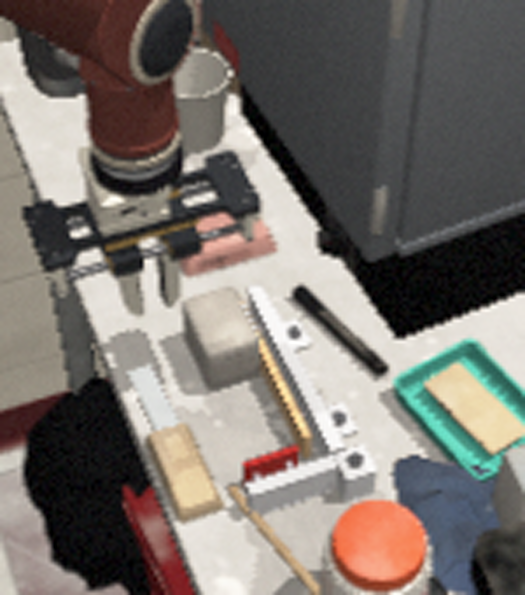

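View pics/top7.png

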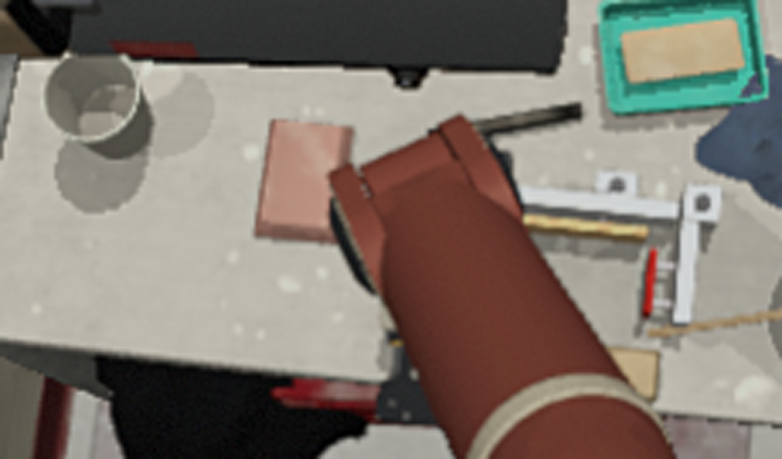

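Call:
{"op": "drive_tool", "data": {
  "rows": [
    {"ax":0,"ay":0,"az":0,"dx":0,"dy":30,"dz":22,"grip":22},
    {"ax":0,"ay":0,"az":0,"dx":0,"dy":38,"dz":30,"grip":22},
    {"ax":0,"ay":0,"az":0,"dx":15,"dy":0,"dz":0,"grip":22},
    {"ax":0,"ay":0,"az":0,"dx":30,"dy":0,"dz":0,"grip":22},
    {"ax":0,"ay":0,"az":0,"dx":25,"dy":0,"dz":0,"grip":22},
    {"ax":0,"ay":0,"az":0,"dx":15,"dy":0,"dz":0,"grip":22},
    {"ax":0,"ay":0,"az":0,"dx":0,"dy":-8,"dz":0,"grip":22},
    {"ax":0,"ay":0,"az":0,"dx":0,"dy":-4,"dz":0,"grip":22}
  ]
}}

```text
time: 17.75
ee_pos: [0.5669, 0.1118, 0.0223]
eef_rot: [0.001, 1.57, -0.002]
ft_force: [0.2, -0.1, 0.4]
gripper_width: 0.0203
```

```bash
python3 st.py; python3 - <<'E'
from h import *
for n,a,b,f in(('side',slice(90,260),slice(190,340),3.5),):
    im,d=arm.get_image(n);cv2.imwrite(f'pics/{n}8.png',cv2.resize(im[a,b],None,fx=f,fy=f,interpolation=cv2.INTER_CUBIC))
E
```

```text
t 17.75 p [0.5669 0.1118 0.0223] yaw -0.12 down [ 0. -0. -1.] F [ 0.16 -0.08  0.37] w 0.0203 q [ 0.    0.79 -0.38  1.81  0.46  0.63 -0.66]
```

View pics/side8.png

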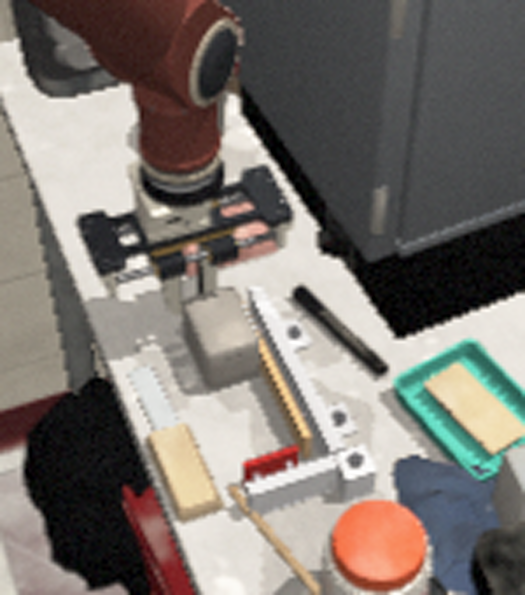

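Call:
{"op": "drive_tool", "data": {
  "rows": [
    {"ax":0,"ay":0,"az":0,"dx":0,"dy":-4,"dz":0,"grip":22},
    {"ax":0,"ay":0,"az":0,"dx":0,"dy":-3,"dz":0,"grip":22},
    {"ax":0,"ay":0,"az":0,"dx":0,"dy":-3,"dz":0,"grip":22},
    {"ax":0,"ay":0,"az":0,"dx":0,"dy":-4,"dz":0,"grip":22},
    {"ax":0,"ay":0,"az":0,"dx":0,"dy":-5,"dz":0,"grip":22},
    {"ax":0,"ay":0,"az":0,"dx":0,"dy":-5,"dz":0,"grip":22},
    {"ax":0,"ay":0,"az":0,"dx":0,"dy":-5,"dz":0,"grip":22}
  ]
}}

```text
time: 18.5
ee_pos: [0.5667, 0.0839, 0.0222]
eef_rot: [0.002, 1.57, -0.001]
ft_force: [0.4, 2.8, 1.3]
gripper_width: 0.0205
```

```bash
python3 st.py; python3 -c "
from station import arm
print(arm.state()['moment'])"
```

```text
t 18.5 p [0.5667 0.0839 0.0222] yaw -0.07 down [ 0.001  0.001 -1.   ] F [0.43 2.77 1.28] w 0.0205 q [ 0.05  0.78 -0.38  1.83  0.47  0.62 -0.62]
[ 0.3820999  -0.13853619 -0.00820832]
```

Call:
{"op": "drive_tool", "data": {
  "rows": [
    {"ax":0,"ay":0,"az":0,"dx":0,"dy":-7,"dz":0,"grip":22},
    {"ax":0,"ay":0,"az":0,"dx":0,"dy":-7,"dz":0,"grip":22},
    {"ax":0,"ay":0,"az":0,"dx":0,"dy":-7,"dz":0,"grip":22},
    {"ax":0,"ay":0,"az":0,"dx":0,"dy":-7,"dz":0,"grip":22},
    {"ax":0,"ay":0,"az":0,"dx":0,"dy":-7,"dz":0,"grip":22},
    {"ax":0,"ay":0,"az":0,"dx":0,"dy":-7,"dz":0,"grip":22},
    {"ax":0,"ay":0,"az":0,"dx":0,"dy":-7,"dz":0,"grip":22}
  ]
}}

```text
time: 19.2
ee_pos: [0.5662, 0.0342, 0.0219]
eef_rot: [0.001, 1.571, -0.001]
ft_force: [-0.3, 1.9, 1.1]
gripper_width: 0.0204
```

```bash
python3 st.py; python3 - <<'E'
from h import *
for n,a,b,f in(('side',slice(90,260),slice(190,340),3.5),):
    im,d=arm.get_image(n);cv2.imwrite(f'pics/{n}9.png',cv2.resize(im[a,b],None,fx=f,fy=f,interpolation=cv2.INTER_CUBIC))
E
```

```text
t 19.2 p [0.5662 0.0342 0.0219] yaw -0.1 down [-0. -0. -1.] F [-0.33  1.88  1.1 ] w 0.0204 q [ 0.15  0.78 -0.39  1.84  0.48  0.62 -0.55]
```

View pics/side9.png

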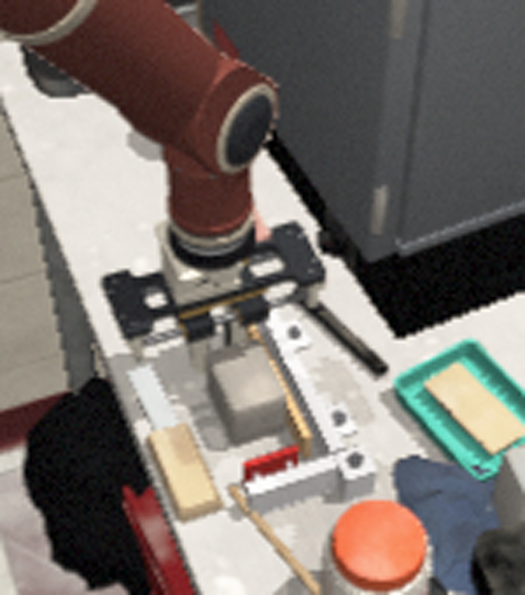

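Call:
{"op": "drive_tool", "data": {
  "rows": [
    {"ax":0,"ay":0,"az":0,"dx":0,"dy":-6,"dz":0.5,"grip":22},
    {"ax":0,"ay":0,"az":0,"dx":0,"dy":-6,"dz":0,"grip":22},
    {"ax":0,"ay":0,"az":0,"dx":0,"dy":-5,"dz":0,"grip":22},
    {"ax":0,"ay":0,"az":0,"dx":0,"dy":-4,"dz":0,"grip":22},
    {"ax":0,"ay":0,"az":0,"dx":0,"dy":-3,"dz":0,"grip":22},
    {"ax":0,"ay":0,"az":0,"dx":0,"dy":-2,"dz":0,"grip":22}
  ]
}}

```text
time: 19.85
ee_pos: [0.5666, 0.0083, 0.0218]
eef_rot: [0.001, 1.571, -0.002]
ft_force: [0.3, 1.5, 0.0]
gripper_width: 0.0204
```

Call:
{"op": "drive_tool", "data": {
  "rows": [
    {"ax":0,"ay":0,"az":0,"dx":0,"dy":-1,"dz":0,"grip":22},
    {"ax":0,"ay":0,"az":0,"dx":0,"dy":-1,"dz":0,"grip":22},
    {"ax":0,"ay":0,"az":0,"dx":0,"dy":-1,"dz":0,"grip":22}
  ]
}}

```text
time: 20.15
ee_pos: [0.5667, 0.006, 0.0219]
eef_rot: [0.001, 1.571, -0.001]
ft_force: [0.1, 1.6, -0.6]
gripper_width: 0.0202
```

Call:
{"op": "drive_tool", "data": {
  "rows": [
    {"ax":0,"ay":0,"az":0,"dx":0,"dy":-1,"dz":0,"grip":22},
    {"ax":0,"ay":0,"az":0,"dx":0,"dy":-1,"dz":0,"grip":22}
  ]
}}

```text
time: 20.35
ee_pos: [0.5668, 0.0039, 0.022]
eef_rot: [0.001, 1.571, -0.001]
ft_force: [-0.7, 0.3, -0.8]
gripper_width: 0.0205
```

Call:
{"op": "drive_tool", "data": {
  "rows": [
    {"ax":0,"ay":0,"az":0,"dx":0,"dy":-1,"dz":0,"grip":22}
  ]
}}

```text
time: 20.45
ee_pos: [0.5668, 0.0028, 0.022]
eef_rot: [0.001, 1.571, -0.001]
ft_force: [-0.1, 1.4, -0.2]
gripper_width: 0.0206
```

Call:
{"op": "drive_tool", "data": {
  "rows": [
    {"ax":0,"ay":0,"az":0,"dx":0,"dy":-1,"dz":0,"grip":22}
  ]
}}

```text
time: 20.55
ee_pos: [0.5668, 0.0018, 0.022]
eef_rot: [0.001, 1.571, -0.001]
ft_force: [0.4, 1.6, -1.3]
gripper_width: 0.0204
```

Call:
{"op": "drive_tool", "data": {
  "rows": [
    {"ax":0,"ay":0,"az":0,"dx":0,"dy":-1,"dz":0,"grip":22}
  ]
}}

```text
time: 20.65
ee_pos: [0.5668, 0.0008, 0.022]
eef_rot: [0.001, 1.571, -0.001]
ft_force: [-0.4, 1.1, -1.1]
gripper_width: 0.0206
```

Call:
{"op": "drive_tool", "data": {
  "rows": [
    {"ax":0,"ay":0,"az":0,"dx":0,"dy":-1,"dz":0,"grip":22}
  ]
}}

```text
time: 20.75
ee_pos: [0.5668, -0.0002, 0.022]
eef_rot: [0.001, 1.571, -0.001]
ft_force: [0.6, 1.1, -1.5]
gripper_width: 0.0208
```

Call:
{"op": "drive_tool", "data": {
  "rows": [
    {"ax":0,"ay":0,"az":0,"dx":0,"dy":-1,"dz":0,"grip":22}
  ]
}}

```text
time: 20.85
ee_pos: [0.5668, -0.0012, 0.022]
eef_rot: [0.001, 1.571, -0.001]
ft_force: [-0.9, 0.5, -1.1]
gripper_width: 0.0206
```

Call:
{"op": "drive_tool", "data": {
  "rows": [
    {"ax":0,"ay":0,"az":0,"dx":0,"dy":-1,"dz":0,"grip":22}
  ]
}}

```text
time: 20.95
ee_pos: [0.5668, -0.0016, 0.022]
eef_rot: [0.002, 1.571, -0.0]
ft_force: [-0.5, 3.3, -0.5]
gripper_width: 0.0206
```

Call:
{"op": "drive_tool", "data": {
  "rows": [
    {"ax":0,"ay":0,"az":0,"dx":0,"dy":-0.5,"dz":0,"grip":22}
  ]
}}

```text
time: 21.05
ee_pos: [0.5667, -0.0016, 0.0221]
eef_rot: [0.002, 1.571, 0.0]
ft_force: [0.5, 3.7, -0.9]
gripper_width: 0.0205
```

Call:
{"op": "drive_tool", "data": {
  "rows": [
    {"ax":0,"ay":0,"az":0,"dx":0,"dy":-0.5,"dz":0,"grip":22}
  ]
}}

```text
time: 21.15
ee_pos: [0.5667, -0.0016, 0.0221]
eef_rot: [0.002, 1.571, 0.001]
ft_force: [-0.3, 4.8, 0.3]
gripper_width: 0.0207
```

```bash
python3 st.py; python3 -c "
from station import arm
print(arm.state()['moment'])"
```

```text
t 21.15 p [ 0.5667 -0.0016  0.0221] yaw -0.03 down [ 0.     0.002 -1.   ] F [-0.31  4.76  0.28] w 0.0207 q [ 0.21  0.78 -0.4   1.84  0.49  0.62 -0.49]
[0.91087475 0.07130126 0.04791521]
```

Call:
{"op": "drive_tool", "data": {
  "rows": [
    {"ax":0,"ay":0,"az":0,"dx":0,"dy":-0.5,"dz":0,"grip":22},
    {"ax":0,"ay":0,"az":0,"dx":0,"dy":-0.5,"dz":0,"grip":22}
  ]
}}

```text
time: 21.35
ee_pos: [0.5666, -0.0017, 0.0222]
eef_rot: [0.002, 1.571, 0.003]
ft_force: [-1.0, 6.6, 1.0]
gripper_width: 0.0205
```

Call:
{"op": "drive_tool", "data": {
  "rows": [
    {"ax":0,"ay":0,"az":0,"dx":0,"dy":-0.5,"dz":0,"grip":22}
  ]
}}

```text
time: 21.45
ee_pos: [0.5666, -0.0017, 0.0222]
eef_rot: [0.002, 1.57, 0.003]
ft_force: [-2.1, 7.2, 1.3]
gripper_width: 0.0204
```

Call:
{"op": "drive_tool", "data": {
  "rows": [
    {"ax":0,"ay":0,"az":0,"dx":0,"dy":-0.5,"dz":0,"grip":22}
  ]
}}

```text
time: 21.55
ee_pos: [0.5666, -0.0017, 0.0222]
eef_rot: [0.003, 1.57, 0.004]
ft_force: [-2.2, 8.3, 0.6]
gripper_width: 0.0204
```

Call:
{"op": "drive_tool", "data": {
  "rows": [
    {"ax":0,"ay":0,"az":0,"dx":0,"dy":-0.5,"dz":0,"grip":22}
  ]
}}

```text
time: 21.65
ee_pos: [0.5666, -0.0017, 0.0223]
eef_rot: [0.003, 1.57, 0.005]
ft_force: [-1.9, 8.3, 1.2]
gripper_width: 0.0204
```

Call:
{"op": "drive_tool", "data": {
  "rows": [
    {"ax":0,"ay":0,"az":0,"dx":0,"dy":-0.4,"dz":0,"grip":22}
  ]
}}

```text
time: 21.75
ee_pos: [0.5666, -0.0017, 0.0223]
eef_rot: [0.003, 1.57, 0.005]
ft_force: [-1.7, 8.7, 0.2]
gripper_width: 0.0206
```

Call:
{"op": "drive_tool", "data": {
  "rows": [
    {"ax":0,"ay":0,"az":0,"dx":0,"dy":0,"dz":0,"grip":22},
    {"ax":0,"ay":0,"az":0,"dx":0,"dy":0,"dz":0,"grip":22}
  ]
}}

```text
time: 21.95
ee_pos: [0.5666, -0.0017, 0.0223]
eef_rot: [0.003, 1.57, 0.005]
ft_force: [-1.7, 8.4, 0.3]
gripper_width: 0.0203
```

Call:
{"op": "drive_tool", "data": {
  "rows": [
    {"ax":0,"ay":0,"az":0,"dx":0,"dy":-0.6,"dz":0,"grip":22},
    {"ax":0,"ay":0,"az":0,"dx":0,"dy":0,"dz":0,"grip":22}
  ]
}}

```text
time: 22.15
ee_pos: [0.5665, -0.0017, 0.0224]
eef_rot: [0.003, 1.57, 0.006]
ft_force: [-1.0, 8.5, 1.3]
gripper_width: 0.0207
```

Call:
{"op": "drive_tool", "data": {
  "rows": [
    {"ax":0,"ay":0,"az":0,"dx":0,"dy":-0.3,"dz":0,"grip":22},
    {"ax":0,"ay":0,"az":0,"dx":0,"dy":0,"dz":0,"grip":22}
  ]
}}

```text
time: 22.35
ee_pos: [0.5665, -0.0017, 0.0224]
eef_rot: [0.003, 1.57, 0.007]
ft_force: [-1.2, 9.6, 1.3]
gripper_width: 0.0202
```

Call:
{"op": "drive_tool", "data": {
  "rows": [
    {"ax":0,"ay":0,"az":0,"dx":0,"dy":0,"dz":0,"grip":22},
    {"ax":0,"ay":0,"az":0,"dx":0,"dy":0,"dz":0,"grip":22},
    {"ax":0,"ay":0,"az":0,"dx":0,"dy":0,"dz":0,"grip":22}
  ]
}}

```text
time: 22.65
ee_pos: [0.5665, -0.0017, 0.0224]
eef_rot: [0.004, 1.57, 0.007]
ft_force: [-1.5, 9.1, 0.6]
gripper_width: 0.0205
```

Call:
{"op": "drive_tool", "data": {
  "rows": [
    {"ax":0,"ay":0,"az":0,"dx":0,"dy":0,"dz":0,"grip":22},
    {"ax":0,"ay":0,"az":0,"dx":0,"dy":0,"dz":0,"grip":22},
    {"ax":0,"ay":0,"az":0,"dx":0,"dy":0,"dz":0,"grip":22}
  ]
}}

```text
time: 22.95
ee_pos: [0.5665, -0.0017, 0.0224]
eef_rot: [0.004, 1.57, 0.007]
ft_force: [-1.5, 9.3, 0.7]
gripper_width: 0.0203
```

```bash
python3 st.py; python3 -c "
from station import arm
print(arm.state()['moment'])"
```

```text
t 22.95 p [ 0.5665 -0.0017  0.0224] yaw 0.11 down [ 0.001  0.006 -1.   ] F [-1.46  9.33  0.73] w 0.0203 q [ 0.22  0.78 -0.4   1.84  0.49  0.62 -0.48]
[1.80823815e+00 2.63875362e-01 1.46905577e-03]
```

Slightly more, to be about 10 N, and hold again.

Call:
{"op": "drive_tool", "data": {
  "rows": [
    {"ax":0,"ay":0,"az":0,"dx":0,"dy":-0.4,"dz":0,"grip":22},
    {"ax":0,"ay":0,"az":0,"dx":0,"dy":0,"dz":0,"grip":22},
    {"ax":0,"ay":0,"az":0,"dx":0,"dy":0,"dz":0,"grip":22}
  ]
}}

```text
time: 23.25
ee_pos: [0.5665, -0.0017, 0.0224]
eef_rot: [0.004, 1.57, 0.007]
ft_force: [-1.8, 9.3, 1.0]
gripper_width: 0.0205
```

Call:
{"op": "drive_tool", "data": {
  "rows": [
    {"ax":0,"ay":0,"az":0,"dx":0,"dy":0,"dz":0,"grip":22},
    {"ax":0,"ay":0,"az":0,"dx":0,"dy":0,"dz":0,"grip":22},
    {"ax":0,"ay":0,"az":0,"dx":0,"dy":0,"dz":0,"grip":22},
    {"ax":0,"ay":0,"az":0,"dx":0,"dy":0,"dz":0,"grip":22},
    {"ax":0,"ay":0,"az":0,"dx":0,"dy":0,"dz":0,"grip":22}
  ]
}}

```text
time: 23.75
ee_pos: [0.5665, -0.0017, 0.0224]
eef_rot: [0.004, 1.57, 0.007]
ft_force: [-1.1, 9.3, 0.7]
gripper_width: 0.0205
```

Call:
{"op": "drive_tool", "data": {
  "rows": [
    {"ax":0,"ay":0,"az":0,"dx":0,"dy":2,"dz":0,"grip":22},
    {"ax":0,"ay":0,"az":0,"dx":0,"dy":2,"dz":0,"grip":22},
    {"ax":0,"ay":0,"az":0,"dx":0,"dy":3,"dz":0,"grip":22},
    {"ax":0,"ay":0,"az":0,"dx":0,"dy":10,"dz":0,"grip":22},
    {"ax":0,"ay":0,"az":0,"dx":0,"dy":20,"dz":0,"grip":22},
    {"ax":0,"ay":0,"az":0,"dx":-30,"dy":0,"dz":0,"grip":22},
    {"ax":0,"ay":0,"az":0,"dx":-50,"dy":0,"dz":0,"grip":22},
    {"ax":0,"ay":0,"az":0,"dx":-20,"dy":0,"dz":0,"grip":22}
  ]
}}

```text
time: 24.55
ee_pos: [0.5691, 0.0298, 0.1259]
eef_rot: [0.002, 1.564, -0.002]
ft_force: [0.3, 0.5, -0.3]
gripper_width: 0.0204
```

Call:
{"op": "drive_tool", "data": {
  "rows": [
    {"ax":0,"ay":0,"az":0,"dx":0,"dy":45,"dz":-10,"grip":22},
    {"ax":0,"ay":0,"az":0,"dx":0,"dy":45,"dz":-10,"grip":22},
    {"ax":0,"ay":0,"az":0,"dx":0,"dy":45,"dz":-10,"grip":22},
    {"ax":0,"ay":0,"az":0,"dx":0,"dy":45,"dz":-10,"grip":22},
    {"ax":0,"ay":0,"az":0,"dx":0,"dy":20,"dz":-10,"grip":22}
  ]
}}

```text
time: 25.05
ee_pos: [0.5161, 0.235, 0.1227]
eef_rot: [-0.0, 1.569, 0.005]
ft_force: [0.0, 0.7, -0.5]
gripper_width: 0.0205
```

```bash
python3 st.py; python3 - <<'E'
from h import *
for n,a,b,f in(('side',slice(140,240),slice(235,305),6),('top',slice(140,230),slice(210,330),6)):
    im,d=arm.get_image(n);np.savez(n+'10.npz',im=im,d=d);cv2.imwrite(f'pics/{n}10.png',cv2.resize(im[a,b],None,fx=f,fy=f,interpolation=cv2.INTER_CUBIC))
    P=cloud(n,im,d);m=(d>0)&(P[...,2]>.053)&(P[...,2]<.066)&(P[...,0]>.52)&(P[...,0]<.64)&(P[...,1]>-.12)&(P[...,1]<.03)
    q=P[m][:,:2].astype(np.float32);print(n,len(q),cv2.minAreaRect(q),q.min(0),q.max(0))
E
```

```text
t 25.05 p [0.5161 0.235  0.1227] yaw 0.19 down [ 0.001  0.003 -1.   ] F [ 0.02  0.67 -0.52] w 0.0205 q [-0.17  0.64 -0.47  1.77  0.37  0.82 -0.81]
side 341 ((0.5768797397613525, -0.050841037184000015), (0.05341270938515663, 0.07542061805725098), 0.24701735377311707) [ 0.55003554 -0.08852344] [ 0.60356945 -0.01314873]
top 562 ((0.5762785077095032, -0.046281877905130386), (0.05584486573934555, 0.07524899393320084), 0.6093800067901611) [ 0.5483525  -0.08395108] [ 0.60425955 -0.00861239]
```

View pics/side10.png

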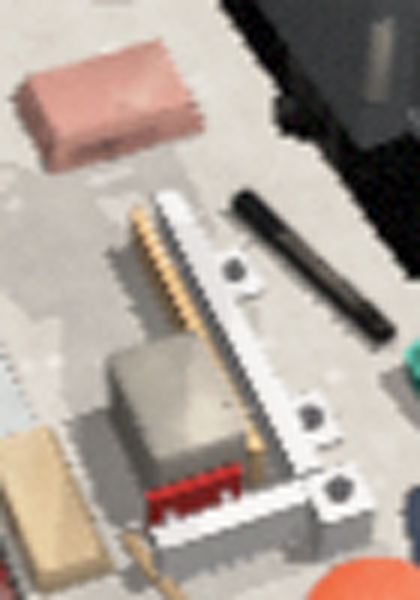

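View pics/top10.png

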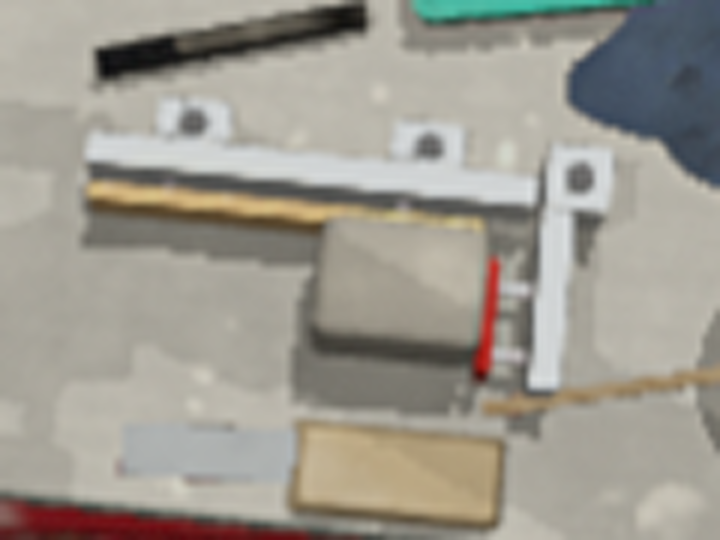

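```bash
python3 - <<'E'
from h import *
im0=np.load('top0.npz')['im'].astype(float);im1=np.load('top10.npz')['im'].astype(float)
def hedge(g,cols,v0f,half,sgn):
    out=[]
    for u in cols:
        vs=np.arange(int(v0f(u))-half,int(v0f(u))+half+1);col=g[vs,u]
        dd=sgn*np.diff(col);k=dd.argmax()
        if 0<k<len(dd)-1:
            a,b,c=dd[k-1:k+2];off=.5*(a-c)/(a-2*b+c) if (a-2*b+c)!=0 else 0
        else: off=0
        out.append((u,vs[k]+.5+off))
    return np.array(out,float)
def fit(pts,z,l):
    X=onz('top',pts,z)[:,:2];
    for _ in range(5):
        p=np.polyfit(X[:,1],X[:,0],1);r=X[:,0]-np.polyval(p,X[:,1]);k=abs(r)<max(2*np.std(r),.0006);X=X[k]
    print(l,len(X),'yaw',np.round(-np.degrees(np.arctan(p[0])),2),'rms',r.std().round(5),'x@.05,-.047',np.polyval(p,[.05,-.047]).round(4))
G0=im0.mean(2);G1=im1.mean(2)
L=lambda u:172.5+(u-226)*(7/64)
fit(hedge(G0,range(228,289),L,4,-1),.036,'wood lower edge 0')
fit(hedge(G1,range(228,262),L,4,-1),.036,'wood lower edge now')
sat0=im0[...,2]-im0[...,0];
fit(hedge(sat0,range(228,289),lambda u:L(u)-2,4,1),.036,'wood upper by colour')
fit(hedge(G0,range(228,298),lambda u:163+(u-226)*.11,4,1),.04,'rail back')
# block top: upper edge & lower edge in im1
sat1=im1[...,2]-im1[...,0]
fit(hedge(G1,range(268,288),lambda u:197+(u-268)*.02,4,-1),.061,'block lower')
fit(hedge(sat1,range(268,288),lambda u:177+(u-268)*.05,4,-1),.061,'block upper/wood')
E
```

```text
wood lower edge 0 61 yaw 0.21 rms 0.00047 x@.05,-.047 [0.6053 0.6056]
wood lower edge now 34 yaw 0.16 rms 0.0005 x@.05,-.047 [0.6053 0.6056]
wood upper by colour 61 yaw 0.1 rms 0.00044 x@.05,-.047 [0.6139 0.6141]
rail back 57 yaw 0.08 rms 0.00071 x@.05,-.047 [0.6347 0.6349]
block lower 20 yaw -0.05 rms 0.00034 x@.05,-.047 [0.551  0.5509]
block upper/wood 19 yaw 0.23 rms 0.0003 x@.05,-.047 [0.6023 0.6027]
```

```bash
python3 - <<'E'
from h import *
for n in('side','top'):
    a=np.load(n+'0.npz');b=np.load(n+'10.npz')
    for l,X,r in(('cup',[.662,.365,.05],14),('bottle',[.55,-.35,.1],16)):
        u,v=proj(n,[X])[0].astype(int);s=(slice(v-r,v+r),slice(u-r,u+r))
        print(n,l,(u,v),'median absdiff',np.median(abs(a['im'][s].astype(int)-b['im'][s])),'shift',np.round(cv2.phaseCorrelate(a['im'][s].mean(2),b['im'][s].mean(2))[0],2))
im=np.load('side10.npz')['im'];cv2.imwrite('pics/side11.png',im)
E
```

```text
side cup (np.int64(244), np.int64(117)) median absdiff 5.0 shift [-0.1  -0.13]
side bottle (np.int64(296), np.int64(286)) median absdiff 5.0 shift [ 0.19 -0.07]
top cup (np.int64(129), np.int64(141)) median absdiff 24.0 shift [ 0.11 -0.73]
top bottle (np.int64(393), np.int64(205)) median absdiff 12.0 shift [-0.11  0.16]
```

View pics/side11.png

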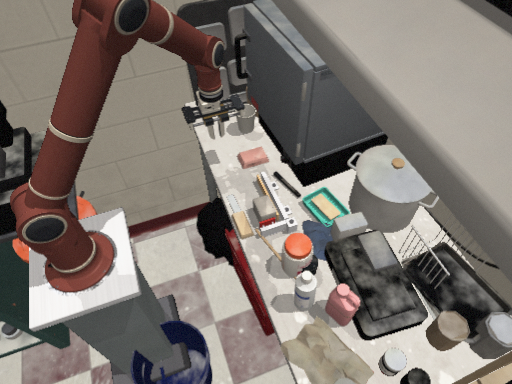

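```bash
python3 st.py; python3 -c "
from station import arm
print(arm.job_done())"
```

```text
t 25.15 p [0.5151 0.2344 0.1225] yaw 0.34 down [-0.     0.002 -1.   ] F [ 0.68 -0.33 -0.38] w 0.0203 q [-0.17  0.64 -0.47  1.78  0.37  0.82 -0.81]
the job is handed in; nothing more can be done
None
```

The block is home against both strips, and I handed the job in at 25 s of the 72 s. I pushed it flat along the bench, turned it straight, and took it through the gap with more than 20 mm clear of both bars by my reckoning.

- **Wooden strip:** I pressed first here. The push on the fence was 8–10 N, held for over a second. The tool also pressed down on the block with about 6 N, so the total was about 12 N.
- **Red strip:** I then slid the block along the fence and pressed it here, with readings of 9.1–9.6 N (about 9.5 N in total), also held for over a second. No reading passed 15 N.
- **Final position:** The two cameras put the block centre at x = 0.576 and 0.577 m, and y = -0.046 and -0.051 m. From the contact I felt, home is (0.576, -0.047), so the side camera is 4 mm off in y. I take that to be the camera, because its earlier reading of the red strip differed from the top camera's by about the same amount.
- **Flushness:** The block's turn relative to the fence is within a few tenths of a degree. The fence itself lies about 0.15° off the line I slid along, so a gap of up to about 0.3 mm at the wooden strip is possible. I did not feel the fence again after the red stop.
- **Cup and bottle:** They look unmoved. Image shifts are at most 0.2 pixel, except the cup in the top view, which reads 0.7 pixel. I put that down to changed shadows, since the side view shows no shift.
- **Robot:** It was touching nothing when I handed the job in.

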